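# Set a strap clamp in the test-bed rail

## Robot

A 6-joint arm with a two-finger parallel gripper is mounted at the origin on the work surface. World frame = base frame: x ahead of the robot, y to its left, z up, the work surface at z = 0. Lengths are in m, angles in degrees, forces in N, time in s.
With the tool pointing down it reaches from about 0.25 to 0.725 m from the base axis. Payload 4 kg.
Tool frame: the origin (TCP) lies at the very end of the fingers, on their centre line; the grasp point (between the pads) lies 19 mm behind it; z points along the fingers, y is the direction in which the jaws open and shut (so a half turn about z gives the same grasp; the last joint's range is limited). The gripper opens to 85 mm and grips with 20 to 120 N. Pads are 22 mm wide; open, the fingers measure 114 mm over their backs; the gripper's body (76 mm by 85 mm) begins 54 mm behind the grasp point. The pads swing forward as they close: fully open they stand 13 mm farther back than shut.
Start: joints at [-65.718, 13.785, 0.286, 76.501, 0, 90], TCP at [0.206, -0.456, 0.231] pointing down, gripper open.
Joint ranges: [-155.79, 155.79], [-60.16, 107.12], [-62.33, 73.08], [-114, 123.19], [-81.49, 82.49], [-180, 180]. Speed limits (degrees/s): [159.86, 159.86, 180, 180, 180, 180].

## Interface

Orientations are given as a 3x3 rotation matrix whose columns are the frame's x, y, z axes.
In Python, from rig import robot, read_camera, calibration, nets gives the robot as it stands. The module is installed in compiled form; this text tells all that it offers.
- The arm moves only by the tool servo_tool, never from a script. Its argument "increments" is a list of rows, each an object with "linear": the shift along the tool's x, y, z in m, a list of three; "delta_rot": the turn, a rotation vector about the tool's x, y, z in degrees, a list of three; "fingers": the closure in counts, from 0 (fully open) to 255 (shut). A call has 1 to 20 rows; each row shifts and turns the commanded pose from where the row before left it, along the tool's axes as they then stand; what a row does not reach is not made up. A row lasts 1/8 s, in which the tool goes at most 62.5 mm and 10.7 degrees, less where a joint would pass 70% of its speed; a pose out of reach is approached as far as the arm can. A call with a gripper value outside its range is refused whole. The fingers move at their own pace and stop on an object; "force" is the grip in N (left out, the last holds). Time passes only in rows, so rows that do not move let the fingers close. It gives the time, the measured TCP pose, the force and the opening at its end, in the units of the state.
- robot.observe(): the state, without advancing time (a new reading comes with each control period).
- read_camera(name): name is "side" or "top" or "wrist"; returns the picture (420x560x3 uint8, red, green, blue); there is no depth.
- calibration(name): a dict with "camera_matrix" (3x3 intrinsics, pixels), "cam_to_world" (4x4, takes a point from camera to world coordinates). Camera axes: x right, y up, looking along -z (the intrinsics and any distortion apply to the point x, -y, -z); pixel columns grow to the right and rows downward; lengths in m; the calibration is good to about 2 mm. A picture is of the moment at which its call begins: read the wrist's pose just before it. calibration takes no time and is no camera call; for the wrist camera it gives the pose at the moment of the call.
- robot.close_job(): hands the job in, once; it reports no verdict.
Trained networks look in the newest picture that a camera, given by its name, has taken for a name from the list of things; names that differ only in an ending like _2 or _b are one class to them, and where a whole thing is asked for, a point or a joint stands for the part that bears it (a point fixed in the world has none). Each returns a list of dicts, best first, with "p" (0 to 1); they miss things now and then, are a little off and sometimes report something else, mostly with a low value. They report only what shows in the picture. A call takes as long as a camera call. They do not tell look-alikes from the thing itself.
- nets.outline_of(label, camera): "mask" (420x560 bool, what is visible of it) and "extent" ([centre column, centre row, width, height] in pixels, round what is visible of it).
The state is a dict: "time": time; "joint_pos": joint angles; "joint_velocities": joint speeds; "tau": joint torques, N m; "tcp_pos": TCP position; "eef_rot": TCP orientation; "force": force on the tool from outside, world axes, zero at the start; "torque": the same for the moment, N m; "grip_width": opening from 0.0 (shut) to 1.0 (fully open).
Only numpy, scipy, OpenCV 4.12 (cv2) and the standard library are available. Lean on these libraries where they do the work, as an engineer would, in place of code of your own. Each camera call takes 0.05 s, during which the arm holds its last target.

## Task

Clamp the motor's free foot: set the loose strap clamp's channel nut lengthways into the slot of the bare rail, beside the middle of the motor's foot plate, then give the clamp its quarter turn clockwise (seen from above) so that the nut catches under the rail's lips and the strap's long end points square at the motor, over the foot plate, like the clamp already set on the other side. Leave it standing by itself with the strap flat on the rail, and do not shift the motor or disturb the other things on the bench.

Things in the scene. Friction and masses are not known exactly. Their poses are not given: they have to be found in the camera images.
- bed: Fixed test bed: board 330 x 300 x 12 mm with two steel strut rails along the frame's y, each 260 long, 41 wide, tops 53 above the bench. Origin: on the bench under the middle of the bare rail (the one farther from the robot); x points from the motor across this rail, away from the motor; z up. The other rail, at x = -240, already holds an identical clamp, set as wanted.
- rail_slot (a point): Middle of the bare rail's slot, level with the rail top (53 mm above the bench); axes as the bed's. The slot opens upward and runs along y, 22 wide; its lips are turned down 7 deep; inside, the channel is 36 wide and 38 deep.
- motor: Geared motor, 3 kg, standing loose on packing between the rails. Origin: under the middle of its foot plate (186 in x, 150 in y, 6 thick); axes parallel to the bed's. Its housing comes to 82 mm from the bare rail's centre line and rises to 135 mm above the bench; shaft towards +y.
- foot_mid (a point): Point on top of the motor's foot plate, midway along the edge that faces the bare rail, 45 mm from that rail's centre line; 51 mm above the bench, so 2 mm lower than the rail's top. The plate ends 27 mm short of the centre line.
- clamp: Loose steel strap clamp, one rigid unit, 0.3 to 0.5 kg, lying on its strap's edge with the stud propped 7 degrees up. Origin: on the stud's axis at the strap's underside. z: along the stud (12 mm diameter, to z = 103; hex nut 20 across at z 10 to 20). Strap 25 wide (y), 8 thick (z 0 to 8), long end to x = +75, short end to x = -60. Centre of mass at about x = 3, z = 11.
- nut_mid (a point): Middle of the clamp's channel nut, 13.5 mm below the strap: nut 34 long (clamp x), 19 wide (y), 9 thick, on a round shoulder 19 in diameter and 9 high; a smaller lead-in below it ends at clamp z = -21. Its +x+y and -x-y corners are square, the others cut back: under the lips it turns only clockwise from above and stops about 7 degrees past square. It has 2 mm play under the lips.
- stud_end (a point): Free end of the clamp's stud, on its axis (clamp z = 103 mm). Gripped near this end and held lightly, the clamp swings until it hangs with the stud upright and the nut down.
- toe_end (a point): Middle of the end of the strap's long end, at its underside (clamp x = 75 mm); the last 18 mm of this end are narrowed to 16. Once the clamp stands in the slot, a light sideways push near either end of the strap turns it about its stud.
- packing: Timber offcut fixed on the bench, 18 (x) x 100 (y) x 13 mm high, under the middle of the clamp's stud; origin under its middle. The stud crosses it along x and sticks out about 35 mm beyond it, its end about 26 mm above the bench.
- small_motor: Bystander: small cylindrical gearmotor standing upright, 38 in diameter, 90 high; origin under its middle.
- pulley: Bystander: aluminium V-belt pulley lying flat, 72 in diameter, 28 high; origin under its middle.
- spanner: Bystander: steel spanner 170 long lying on the bench; origin under its middle.
Not all that is in view belongs to the job. There is more than one size of the clamp; the one meant has the size given above.

How it is judged:
By the outcome, as a careful person would: the job done as asked, in the order asked, and still so for the second after the job is handed in, with the robot touching nothing.
It also fails if it takes over 72 s, if anything falls off the work surface, if the arm or the gripper's body presses on something with over 40 N, if the wrist force passes 120 N, or if a joint passes its speed limit or range.

## Working session

There is one attempt and no reset: what is moved stays moved. The work goes in short steps, Python scripts to look and compute and a tool call to move; the robot and the scene stay as the last step left them, time stands still between calls to the robot, and variables do not carry over. Pictures are saved under pics/ and viewed, and the job is handed in when it is done.

Besides the shell and the picture viewer there is one more tool, called after "Emit:" as name(argument=value, ...) on one line, values as JSON. servo_tool: Moves the arm, as the interface text tells. Its arguments: {"type":"object","properties":{"increments":{"type":"array"},"force":{"type":"number"}},"required":["increments"]}

```bash
mkdir -p pics; ls; python3 - <<'E'
from rig import robot, read_camera, calibration, nets
import cv2, numpy as np
np.set_printoptions(precision=4,suppress=True)
for n in ("side","top","wrist"):
    im=read_camera(n); cv2.imwrite(f"pics/{n}0.png",im[:,:,::-1]); np.save(f"pics/{n}0.npy",im)
    c=calibration(n); print(n,c.keys()); print(c["camera_matrix"]);print(c["cam_to_world"]); print({k:v for k,v in c.items() if k not in("camera_matrix","cam_to_world")})
print(robot.observe())
E
```

```text
pics
side dict_keys(['camera_matrix', 'cam_to_world'])
[[449.0228   0.     278.0956]
 [  0.     449.0228 209.9076]
 [  0.       0.       1.    ]]
[[ 0.9958  0.081  -0.0428  0.4989]
 [-0.0896  0.7638 -0.6393 -0.7511]
 [-0.0191  0.6404  0.7678  0.9786]
 [ 0.      0.      0.      1.    ]]
{}
top dict_keys(['camera_matrix', 'cam_to_world'])
[[383.3524   0.     277.3316]
 [  0.     383.3524 214.9888]
 [  0.       0.       1.    ]]
[[ 0.0864  0.9746 -0.2066  0.3672]
 [-0.9963  0.085  -0.0157  0.0291]
 [ 0.0023  0.2072  0.9783  1.0731]
 [ 0.      0.      0.      1.    ]]
{}
wrist dict_keys(['camera_matrix', 'cam_to_world'])
[[335.7337   0.     277.4227]
 [  0.     335.7337 209.2334]
 [  0.       0.       1.    ]]
[[ 0.4111  0.8707  0.27    0.2745]
 [-0.9116  0.3934  0.1195 -0.4251]
 [-0.0022 -0.2953  0.9554  0.3733]
 [ 0.      0.      0.      1.    ]]
{}
{'time': 0.15, 'joint_pos': array([-65.7162,  13.8254,   0.2301,  76.5012,   0.0003,  89.9997]), 'joint_velocities': array([-0.016 ,  0.0142,  0.2981,  0.0142, -0.0364,  0.1025]), 'tau': array([  0.0005, -37.2636,  25.2638,   0.0124,   0.0001,   0.    ]), 'tcp_pos': array([ 0.2054, -0.4553,  0.2306]), 'eef_rot': array([[ 0.9115,  0.4113, -0.0007],
       [ 0.4113, -0.9115,  0.0015],
       [ 0.    , -0.0017, -1.    ]]), 'force': array([-0.0332,  0.4098, -0.2648]), 'torque': array([0.0348, 0.0033, 0.0343]), 'grip_width': 1.00169551885737}
```

View pics/side0.png

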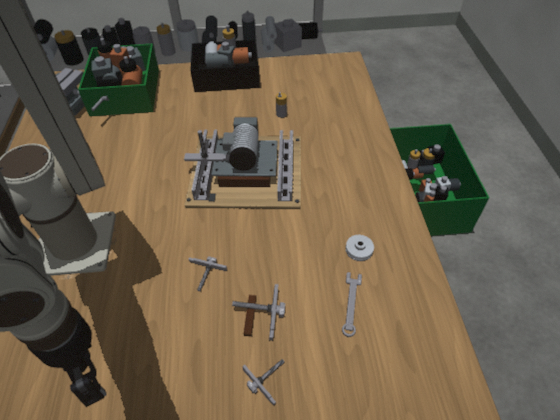

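View pics/top0.png

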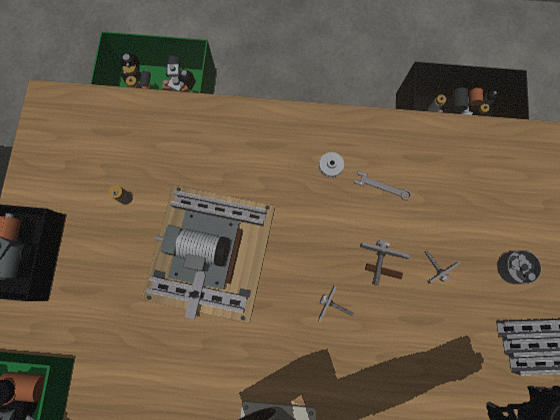

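View pics/wrist0.png

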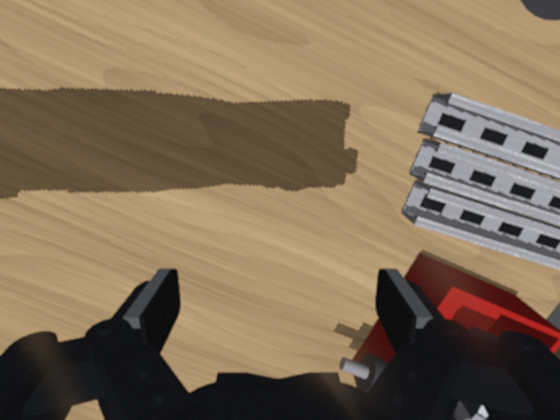

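```bash
cat > h.py <<'E'
import numpy as np, cv2
np.set_printoptions(precision=4,suppress=True)
CAL={}
def cal(n):
    from rig import calibration
    if n=='wrist': return calibration(n)
    if n not in CAL: CAL[n]=calibration(n)
    return CAL[n]
def proj(c,P):
    P=np.atleast_2d(P); T=c["cam_to_world"]; q=(P-T[:3,3])@T[:3,:3]
    q=q*[1,-1,-1]; u=q@c["camera_matrix"].T; return u[:,:2]/u[:,2:]
def ray(c,uv):
    T=c["cam_to_world"]; d=np.linalg.inv(c["camera_matrix"])@[uv[0],uv[1],1]
    return T[:3,3], T[:3,:3]@(d*[1,-1,-1])
def onz(c,uv,z):
    o,d=ray(c,uv); return o+d*(z-o[2])/d[2]
def tri(cs,uvs):
    A=np.zeros((3,3));b=np.zeros(3)
    for c,uv in zip(cs,uvs):
        o,d=ray(c,uv);d=d/np.linalg.norm(d);M=np.eye(3)-np.outer(d,d);A+=M;b+=M@o
    return np.linalg.solve(A,b)
def crop(im,u,v,w,h,s,name):
    k=im[v:v+h,u:u+w,::-1]; cv2.imwrite(name,cv2.resize(k,None,fx=s,fy=s,interpolation=cv2.INTER_CUBIC))
E
python3 - <<'E'
from h import *
s=np.load('pics/side0.npy');t=np.load('pics/top0.npy')
crop(s,170,230,160,180,4.4 and 3.3,'pics/c1.png')
crop(t,310,220,160,110,5,'pics/c2.png')
crop(s,175,110,140,105,5.7,'pics/c3.png')
crop(t,140,180,140,145,4.1,'pics/c4.png')
E
```

```text
(no output)
```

View pics/c1.png

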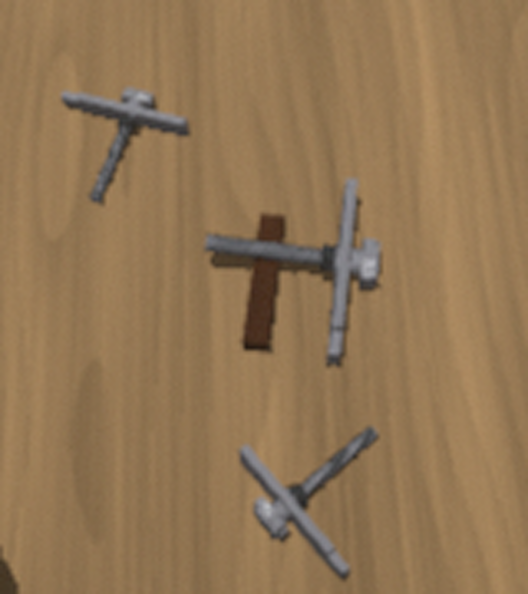

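View pics/c2.png

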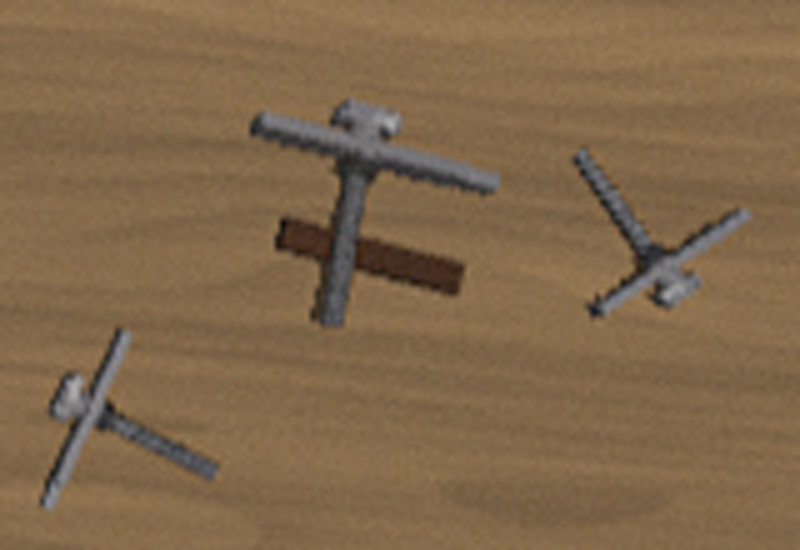

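View pics/c3.png

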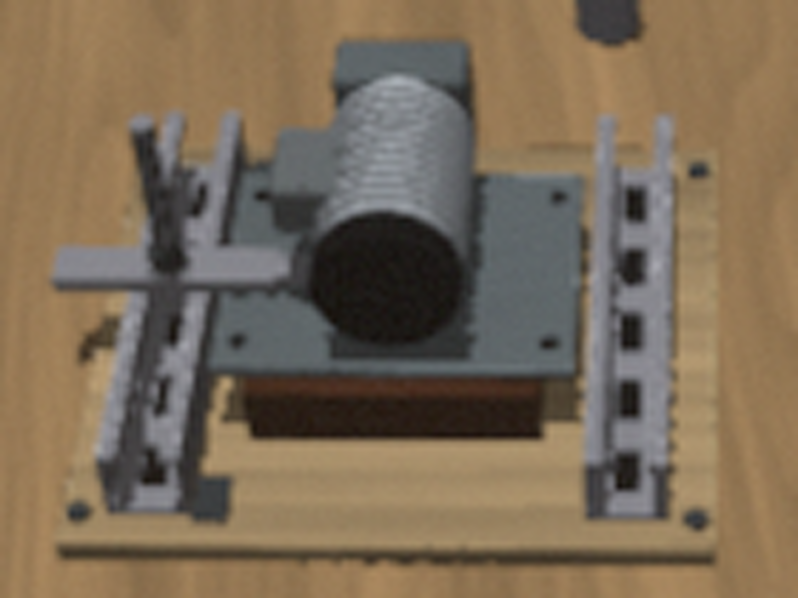

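View pics/c4.png

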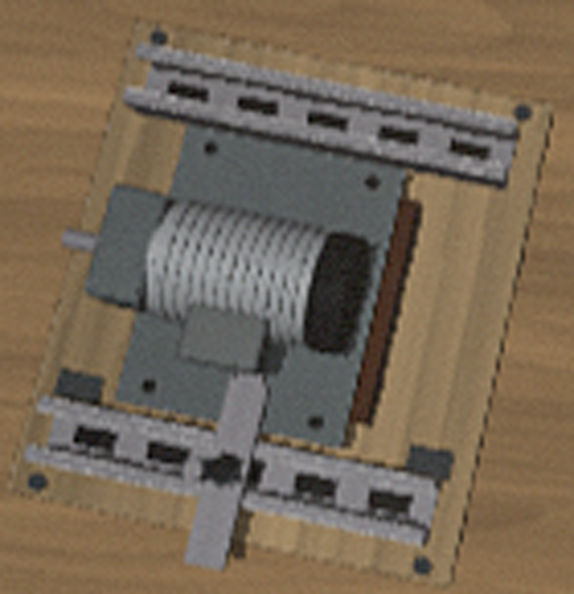

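```bash
cat > bedfit.py <<'E'
from h import *
from scipy.optimize import least_squares
ct,cs=cal('top'),cal('side')
def R2(a): return np.array([[np.cos(a),-np.sin(a)],[np.sin(a),np.cos(a)]])
def bedpts(p,L):
    L=np.atleast_2d(L); o=np.array(L,float); o[:,:2]=L[:,:2]@R2(p[2]).T+p[:2]; return o
E
python3 - <<'E'
from bedfit import *
c=np.array([[.0205,.13,.053],[.0205,-.13,.053],[-.0205,-.13,.053],[-.0205,.13,.053]])
ot=np.array([[140,45],[517,125],[503,185],[128,97]])/4.1+[140,180]
os_=np.array([[672,118],[672,465],[588,465],[600,118]])/5.7+[175,110]
for nm,sel in(('both',(1,1)),('top',(1,0)),('side',(0,1))):
    f=lambda p:np.r_[sel[0]*(proj(ct,bedpts(p,c))-ot).ravel(),sel[1]*(proj(cs,bedpts(p,c))-os_).ravel()]
    r=least_squares(f,[.5,.25,0]);print(nm,r.x,np.degrees(r.x[2]),r.fun.round(1))
    if nm=='both': np.save('bed0.npy',r.x)
# clamp points
tp=lambda u,v:np.array([u,v])/5+[310,220]
sp=lambda u,v:np.array([u,v])/3.3+[170,230]
print('studend',tri([ct,cs],[tp(330,320),sp(208,243)]))
print('toe',tri([ct,cs],[tp(498,183),sp(334,360)]))
print('heel',tri([ct,cs],[tp(257,124),sp(351,184)]))
print('motor etc')
E
```

```text
both [ 0.5906  0.209  -0.1253] -7.179301518863231 [-0.3 -0.7 -0.1 -0.8  0.  -1.  -1.3  0.8  0.5  0.4 -0.8  1.1 -0.9  0.9
  0.1  0.3]
top [ 0.5896  0.2078 -0.1364] -7.813115828426524 [ 0.3 -0.8  0.3  0.1  0.3 -0.1 -0.9  0.7  0.   0.  -0.   0.  -0.   0.
  0.   0. ]
side [ 0.5916  0.2119 -0.1131] -6.479199580992973 [-0.  -0.  -0.  -0.  -0.  -0.  -0.   0.   0.2 -0.2  0.   0.2 -0.   0.2
 -0.2 -0.2]
studend [ 0.4214 -0.2346  0.0284]
toe [ 0.504  -0.3266  0.0191]
heel [ 0.5262 -0.1927  0.0205]
motor etc
```

Emit:
servo_tool(increments=[{"linear": [0,0,0],"delta_rot": [0,0,-10],"fingers": 0}])

```text
time: 0.28
tcp_pos: [0.2055, -0.4555, 0.2308]
eef_rot: [[0.824, 0.567, -0.0], [0.567, -0.824, 0.001], [0.0, -0.001, -1.0]]
force: [-0.6, 0.4, -1.8]
grip_width: 1.002
```

```bash
python3 -c "
from rig import robot;o=robot.observe();print(o['joint_pos'],o['tcp_pos'])"
```

```text
[-6.57192451e+01  1.38096872e+01  2.49646109e-01  7.65013702e+01
 -8.22204651e-04  7.97280295e+01] [ 0.20546887 -0.45548155  0.23084858]
```

Emit:
servo_tool(increments=[{"linear": [0.051,-0.009,0.005],"delta_rot": [0,0,0],"fingers": 0},{"linear": [0.051,-0.009,0.005],"delta_rot": [0,0,0],"fingers": 0},{"linear": [0.051,-0.009,0.005],"delta_rot": [0,0,0],"fingers": 0},{"linear": [0.051,-0.009,0.005],"delta_rot": [0,0,0],"fingers": 0},{"linear": [0.051,-0.009,0.005],"delta_rot": [0,0,0],"fingers": 0},{"linear": [0.051,-0.009,0.005],"delta_rot": [0,0,0],"fingers": 0},{"linear": [0,0,0],"delta_rot": [0,0,-9.7],"fingers": 0},{"linear": [0,0,0],"delta_rot": [0,0,-9.7],"fingers": 0},{"linear": [0,0,0],"delta_rot": [0,0,-9.7],"fingers": 0},{"linear": [0,0,0],"delta_rot": [0,0,-9.7],"fingers": 0},{"linear": [0,0,0],"delta_rot": [0,0,-9.7],"fingers": 0},{"linear": [0,0,0],"delta_rot": [0,0,-9.7],"fingers": 0},{"linear": [0,0,0],"delta_rot": [0,0,-9.7],"fingers": 0},{"linear": [0,0,0],"delta_rot": [0,0,-9.7],"fingers": 0},{"linear": [0,0,0],"delta_rot": [0,0,-9.7],"fingers": 0},{"linear": [0,0,0],"delta_rot": [0,0,-9.7],"fingers": 0},{"linear": [0,0,0],"delta_rot": [0,0,-9.7],"fingers": 0},{"linear": [0,0,0],"delta_rot": [0,0,-9.7],"fingers": 0},{"linear": [0,0,0],"delta_rot": [0,0,-9.7],"fingers": 0},{"linear": [0,0,0],"delta_rot": [0,0,-9.7],"fingers": 0}])

```text
time: 2.78
tcp_pos: [0.4278, -0.2387, 0.2009]
eef_rot: [[-0.986, 0.167, -0.001], [0.167, 0.986, 0.0], [0.001, 0.0, -1.0]]
force: [0.0, -0.6, 0.1]
grip_width: 1.002
```

```bash
cat > snap.py <<'E'
import sys,pickle
from h import *
from rig import robot, read_camera, calibration
def snap(n,tag):
    o=robot.observe(); c=calibration(n); im=read_camera(n)
    cv2.imwrite(f"pics/{n}_{tag}.png",im[:,:,::-1]); np.save(f"pics/{n}_{tag}.npy",im)
    pickle.dump((c,o),open(f"pics/{n}_{tag}.pkl",'wb')); print(n,o['time'],o['tcp_pos'],o['joint_pos'],o['force'])
if __name__=='__main__':
    for a in sys.argv[2:]: snap(a,sys.argv[1])
E
python3 snap.py 1 wrist
```

```text
wrist 2.775 [ 0.4278 -0.2387  0.2009] [-29.158   13.5762  -4.5837  71.8914   0.0006 -19.5568] [ 0.0453 -0.5613  0.1473]
```

View pics/wrist_1.png

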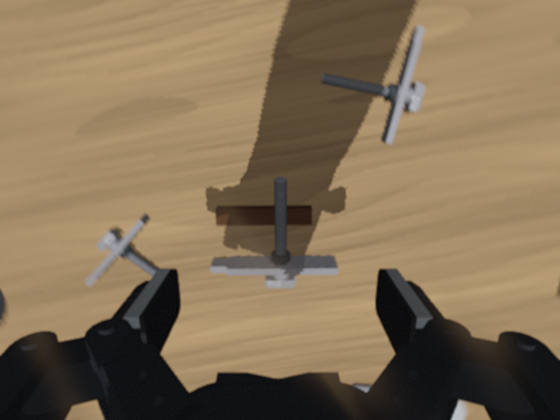

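```bash
python3 - <<'E'
from h import *
import pickle
c,o=pickle.load(open('pics/wrist_1.pkl','rb'))
im=np.load('pics/wrist_1.npy'); crop(im,190,160,180,140,4.4,'pics/c5.png')
R=o['eef_rot'];t=o['tcp_pos']
for nm,uv,z in(('end',(280.5,180),.028),('stud mid',(281,215),.03),('toeL',(211,265),.022),('R',(338,264),.022),('pk',(217,206),.013),('pk2',(311,206),.013)):
    P=onz(c,uv,z);print(nm,P,'tool',R.T@(P-t))
E
```

```text
end [ 0.4212 -0.2349  0.028 ] tool [0.0069 0.0026 0.1729]
stud mid [ 0.4554 -0.2401  0.03  ] tool [-0.0276  0.0031  0.1709]
toeL [ 0.5004 -0.3224  0.022 ] tool [-0.0857 -0.0705  0.1788]
R [ 0.5216 -0.1901  0.022 ] tool [-0.0846  0.0635  0.1789]
pk [ 0.4403 -0.304   0.013 ] tool [-0.0235 -0.0624  0.1879]
pk2 [ 0.4564 -0.2089  0.013 ] tool [-0.0235  0.0341  0.1879]
```

View pics/c5.png

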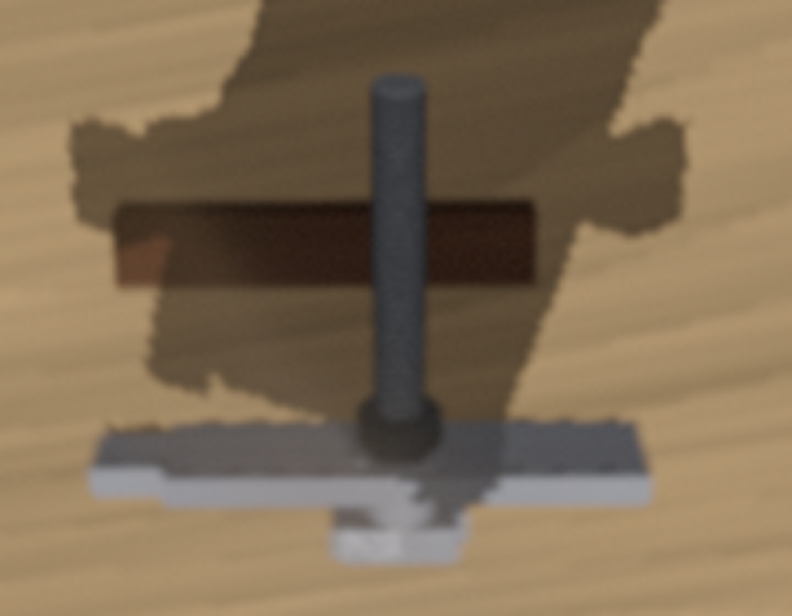

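Emit:
servo_tool(increments=[{"linear": [-0.005,0.003,0.036],"delta_rot": [0,0,0],"fingers": 0},{"linear": [0,0,0.036],"delta_rot": [0,0,0],"fingers": 0},{"linear": [0,0,0.036],"delta_rot": [0,0,0],"fingers": 0},{"linear": [0,0,0.036],"delta_rot": [0,0,0],"fingers": 0},{"linear": [0,0,0.035],"delta_rot": [0,0,0],"fingers": 0},{"linear": [0,0,0.015],"delta_rot": [0,0,0],"fingers": 60},{"linear": [0,0,0],"delta_rot": [0,0,0],"fingers": 150},{"linear": [0,0,0],"delta_rot": [0,0,0],"fingers": 255},{"linear": [0,0,0],"delta_rot": [0,0,0],"fingers": 255},{"linear": [0,0,0],"delta_rot": [0,0,0],"fingers": 255},{"linear": [0,0,0],"delta_rot": [0,0,0],"fingers": 255},{"linear": [0,0,0],"delta_rot": [0,0,0],"fingers": 255}], force=20)

```text
time: 4.32
tcp_pos: [0.4344, -0.2373, 0.0081]
eef_rot: [[-0.985, 0.172, 0.002], [0.172, 0.985, -0.001], [-0.002, -0.001, -1.0]]
force: [0.9, -1.5, 3.5]
grip_width: 0.134
```

```bash
python3 snap.py 2 wrist side
```

```text
wrist 4.325 [ 0.4344 -0.2373  0.0081] [-28.6396  25.5908 -19.7156  44.5563  -0.0067 -18.7177] [ 0.8513 -1.4882  3.5417]
side 4.375 [ 0.4345 -0.2373  0.0081] [-28.6375  25.5983 -19.7121  44.5516  -0.0075 -18.7141] [ 0.3332 -0.7075  4.7055]
```

View pics/wrist_2.png

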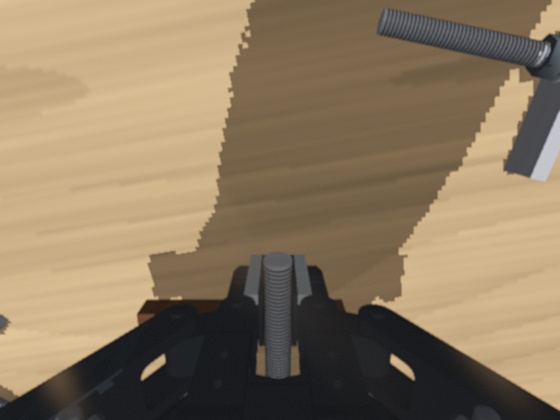

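Emit:
servo_tool(increments=[{"linear": [-0.002,0,-0.012],"delta_rot": [0,0,0],"fingers": 255},{"linear": [-0.003,0,-0.012],"delta_rot": [0,0,0],"fingers": 255},{"linear": [-0.005,0,-0.013],"delta_rot": [0,0,0],"fingers": 255},{"linear": [-0.006,0,-0.013],"delta_rot": [0,0,0],"fingers": 255},{"linear": [-0.008,0,-0.012],"delta_rot": [0,0,0],"fingers": 255},{"linear": [-0.008,0,-0.012],"delta_rot": [0,0,0],"fingers": 255},{"linear": [-0.01,0,-0.01],"delta_rot": [0,0,0],"fingers": 255},{"linear": [-0.01,0,-0.01],"delta_rot": [0,0,0],"fingers": 255},{"linear": [-0.012,0,-0.008],"delta_rot": [0,0,0],"fingers": 255},{"linear": [-0.012,0,-0.008],"delta_rot": [0,0,0],"fingers": 255},{"linear": [-0.01,0,-0.01],"delta_rot": [0,0,0],"fingers": 255},{"linear": [0,0,-0.02],"delta_rot": [0,0,0],"fingers": 255},{"linear": [0,0,-0.03],"delta_rot": [0,0,0],"fingers": 255},{"linear": [0,0,-0.03],"delta_rot": [0,0,0],"fingers": 255},{"linear": [0,0,0],"delta_rot": [0,0,0],"fingers": 255},{"linear": [0,0,0],"delta_rot": [0,0,0],"fingers": 255}], force=20)

```text
time: 6.42
tcp_pos: [0.5176, -0.2512, 0.206]
eef_rot: [[-0.985, 0.172, -0.002], [0.172, 0.985, 0.001], [0.002, 0.001, -1.0]]
force: [0.7, 0.4, -5.6]
grip_width: 0.126
```

```bash
python3 snap.py 3 wrist side top; python3 - <<'E'
from h import *
a=np.load('pics/wrist_3.npy');s=np.load('pics/side_3.npy')
k=cv2.resize(s[200:380,190:370],(420,420),interpolation=cv2.INTER_CUBIC)
cv2.imwrite('pics/m3.png',cv2.resize(np.hstack([a,k])[:,:,::-1],(800,343)))
E
```

```text
wrist 6.425 [ 0.5176 -0.2512  0.206 ] [-25.8822  23.1226   9.6472  76.6446  -0.001  -15.968 ] [ 0.7417  0.4012 -5.6008]
side 6.475 [ 0.5172 -0.251   0.2054] [-25.8851  23.1511   9.6002  76.6487  -0.0008 -15.9695] [ 0.0296  0.6871 -5.2484]
top 6.525 [ 0.5172 -0.251   0.2053] [-25.8856  23.1623   9.5943  76.6529  -0.0001 -15.969 ] [-0.0905 -0.2321 -4.8998]
```

View pics/m3.png

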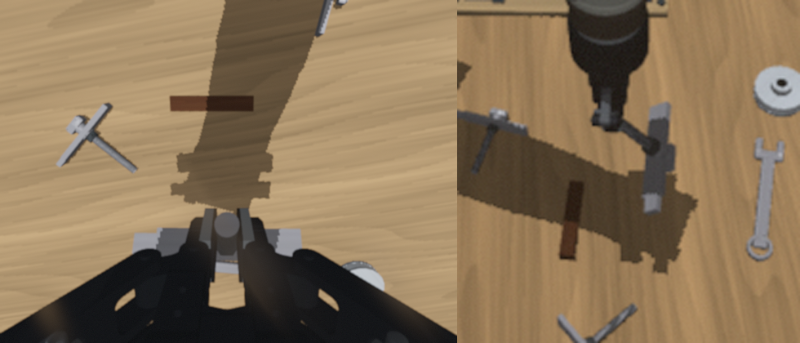

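```bash
cat > ov.py <<'E'
from h import *
import pickle
# draw clamp model
def clampR(x_dir,up):  # clamp x axis, z axis
    z=up/np.linalg.norm(up); x=x_dir-z*(x_dir@z); x/=np.linalg.norm(x); return np.c_[x,np.cross(z,x),z]
def segs():
    h=.0125; S=[]
    for z in(0,.008):
        q=[(-.06,-h,z),(.075,-.008,z),(.075,.008,z),(-.06,h,z)]
        S+= [(q[i],q[(i+1)%4]) for i in range(4)]
    S+=[((0,0,-.021),(0,0,.103)),((-.017,0,-.0135),(.017,0,-.0135))]
    S+=[((-.017,y,-.018),(.017,y,-.018)) for y in(-.0095,.0095)]
    return S
def draw(im,c,o,R,u,v,w,h,s,name):
    k=cv2.resize(im[v:v+h,u:u+w,::-1],None,fx=s,fy=s,interpolation=cv2.INTER_CUBIC)
    for a,b in segs():
        P=proj(c,np.array([a,b])@R.T+o); P=((P-[u,v]+.5)*s).astype(int)
        cv2.line(k,tuple(map(int,P[0])),tuple(map(int,P[1])),(0,0,255),1)
    cv2.imwrite(name,k)
    return k
def held(o,phi,g=.091,psi=0,goff=(0,0,-.019)):
    """phi tilt deg about tool y: bottom toward tool -x positive; returns origin,R"""
    T=o['eef_rot']; G=o['tcp_pos']+T@np.array(goff)
    p=np.radians(phi); up=T@np.array([np.sin(p),0,-np.cos(p)]); q=np.radians(psi)
    xd=T@np.array([np.sin(q),-np.cos(q),0])
    R=clampR(xd,up); return G-R[:,2]*g,R
E
python3 - <<'E'
from ov import *
for ph in(30,40):
    c,o=pickle.load(open('pics/side_3.pkl','rb')); O,R=held(o,ph)
    a=draw(np.load('pics/side_3.npy'),c,O,R,200,200,150,140,2.9,'pics/x.png')
    c,o=pickle.load(open('pics/wrist_3.pkl','rb')); O,R=held(o,ph)
    b=draw(np.load('pics/wrist_3.npy'),c,O,R,130,220,280,203,2,'pics/x.png')
    cv2.imwrite(f'pics/o3_{ph}.png',cv2.resize(np.hstack([a[:400],b[:400]]),(800,322)))
E
```

```text
(no output)
```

View pics/o3_30.png

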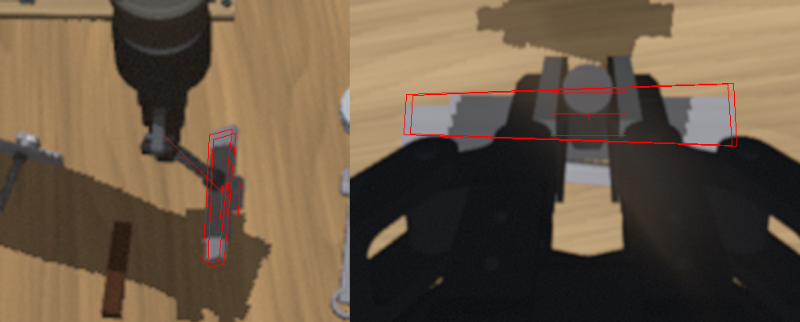

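View pics/o3_40.png

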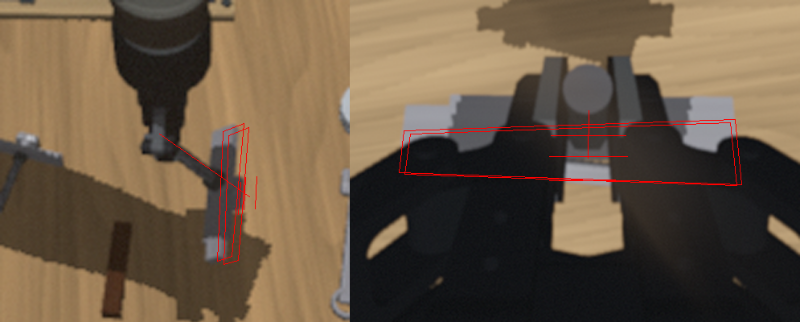

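Emit:
servo_tool(increments=[{"linear": [0.01,0,0],"delta_rot": [0,0,0],"fingers": 255},{"linear": [0.02,0,0],"delta_rot": [0,0,0],"fingers": 255},{"linear": [0.03,0,0],"delta_rot": [0,0,0],"fingers": 255},{"linear": [0.03,0,0],"delta_rot": [0,0,0],"fingers": 255},{"linear": [0.02,0,0],"delta_rot": [0,0,0],"fingers": 255},{"linear": [0.01,0,0],"delta_rot": [0,0,0],"fingers": 255},{"linear": [0,0,0],"delta_rot": [0,0,0],"fingers": 255},{"linear": [-0.06,0,0],"delta_rot": [0,0,0],"fingers": 255},{"linear": [-0.04,0,0],"delta_rot": [0,0,0],"fingers": 255},{"linear": [-0.015,0,0],"delta_rot": [0,0,0],"fingers": 255},{"linear": [0,0,0],"delta_rot": [0,0,0],"fingers": 255},{"linear": [0,0,0],"delta_rot": [0,0,0],"fingers": 255}], force=20)

```text
time: 8.07
tcp_pos: [0.5128, -0.2504, 0.2068]
eef_rot: [[-0.985, 0.172, -0.001], [0.172, 0.985, 0.001], [0.001, 0.0, -1.0]]
force: [-0.2, -0.7, -4.9]
grip_width: 0.133
```

```bash
python3 snap.py 4 wrist side; python3 - <<'E'
from ov import *
ph=10
c,o=pickle.load(open('pics/side_4.pkl','rb')); O,R=held(o,ph)
a=draw(np.load('pics/side_4.npy'),c,O,R,200,200,150,140,2.9,'pics/x.png')
c,o=pickle.load(open('pics/wrist_4.pkl','rb')); O,R=held(o,ph)
b=draw(np.load('pics/wrist_4.npy'),c,O,R,130,220,280,203,2,'pics/x.png')
cv2.imwrite(f'pics/o4_{ph}.png',cv2.resize(np.hstack([a[:400],b[:400]]),(800,322)))
E
```

```text
wrist 8.075 [ 0.5128 -0.2504  0.2068] [-26.0279  22.5321   8.8719  76.4176  -0.0031 -16.1126] [-0.202  -0.6847 -4.9062]
side 8.125 [ 0.5126 -0.2505  0.2071] [-26.0384  22.4859   8.8507  76.4153  -0.0044 -16.1132] [-1.3439 -0.8643 -5.2487]
```

View pics/o4_10.png

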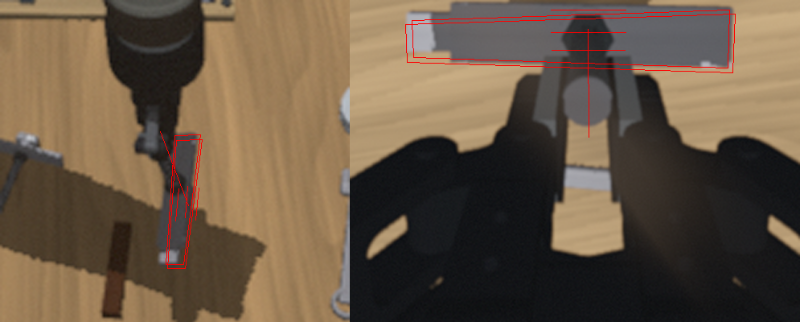

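```bash
python3 - <<'E'
from ov import *
L=[]
for ph in (5,7):
    c,o=pickle.load(open('pics/wrist_4.pkl','rb')); O,R=held(o,ph)
    L.append(draw(np.load('pics/wrist_4.npy'),c,O,R,170,195,220,110,3.6,'pics/x.png'))
cv2.imwrite('pics/o4b.png',np.vstack(L)[:, :800])
E
```

```text
(no output)
```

View pics/o4b.png

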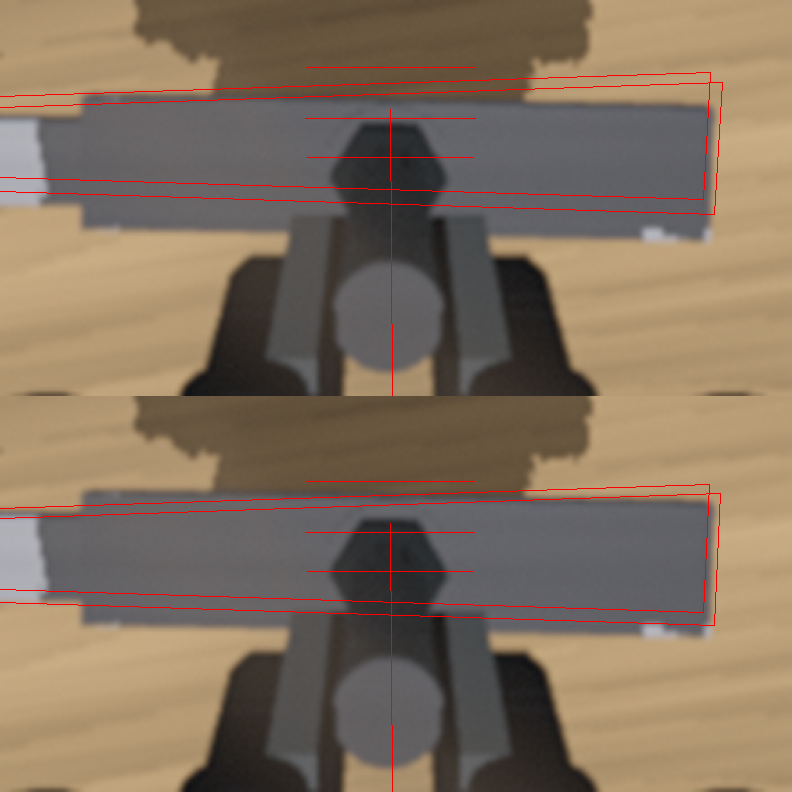

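```bash
cat > fit.py <<'E'
from ov import *
from scipy.optimize import least_squares
from scipy.spatial.transform import Rotation as Ro
R0=np.array([[0,-1,0],[-1,0,0],[0,0,-1.]])  # clamp in tool, hanging; columns
# params: rotvec (deg, tool axes), stud-end position in tool
def fitclamp(c,o,obs,prior_end=(0,0,-.031),sig=(.001,.001,.004)):
    T=o['eef_rot'];t=o['tcp_pos']
    M=np.array([m for m,_ in obs],float);U=np.array([u for _,u in obs],float)
    def pose(p):
        Rt=Ro.from_rotvec(np.radians(p[:3])).as_matrix()@R0
        e=p[3:6]; org=e-Rt[:,2]*.103
        return T@org+t,T@Rt
    def f(p):
        O,R=pose(p); return np.r_[(proj(c,M@R.T+O)-U).ravel()/.6,(p[3:6]-prior_end)/sig]
    r=least_squares(f,np.r_[0,0,0,prior_end]); return r.x,pose(r.x),r.fun
E
python3 - <<'E'
from fit import *
c,o=pickle.load(open('pics/wrist_4.pkl','rb'))
q=lambda x,y:np.array([x,y])/3.6+[170,195]-.5
obs=[((0,0,.103),q(388,318)),((-.06,-.0125,.008),q(711,107)),((-.06,.0125,.008),q(711,240)),((.057,-.0125,.008),q(82,95)),((.057,.0125,.008),q(82,230))]
p,(O,R),res=fitclamp(c,o,obs);print(p,res.round(1));print(O);print(R)
E
```

```text
[ -0.1387 -12.3787   0.9567   0.0077  -0.0004  -0.025 ] [ 0.1  1.8 -0.1  0.2 -2.5 -0.4  1.2  0.9  1.4 -0.6  7.7 -0.4  1.5]
[ 0.5268 -0.2532  0.1312]
[[-0.1882  0.9594 -0.2101]
 [-0.9821 -0.1849  0.0358]
 [-0.0045  0.213   0.977 ]]
```

```bash
python3 - <<'E'
from fit import *
c,o=pickle.load(open('pics/wrist_4.pkl','rb'))
q=lambda x,y:np.array([x,y])/3.6+[170,195]-.5
obs=[((.006,0,.103),q(333,316)),((-.006,0,.103),q(444,316)),((0,.006,.103),q(388,372)),((-.06,-.0125,.008),q(711,107)),((-.06,.0125,.008),q(711,240)),((.057,-.0125,.008),q(82,95)),((.057,.0125,.008),q(82,230))]
for s in((.001,.001,.004),(.01,.003,.01)):
    p,(O,R),res=fitclamp(c,o,obs,sig=s);print(p,res.round(1));print(O,R[:,2])
cs,os_=pickle.load(open('pics/side_4.pkl','rb'))
O=O+os_['tcp_pos']-o['tcp_pos']
a=draw(np.load('pics/side_4.npy'),cs,O,R,230,225,80,100,5,'pics/o4c.png')
b=draw(np.load('pics/wrist_4.npy'),c,O,R,170,195,220,110,3.6,'pics/o4d.png')
E
```

```text
[ -0.1082 -12.6225   0.9491   0.0081  -0.0004  -0.0249] [ 0.4  0.6 -0.2  1.4 -0.1 -0.1 -0.2  0.1 -2.4 -0.5  1.2  0.9  1.4 -0.5
  8.1 -0.4  1.5]
[ 0.5269 -0.2532  0.1311] [-0.2141  0.037   0.9761]
[ -0.1021 -12.9016   0.9505   0.0094  -0.0004  -0.0268] [-0.1 -0.2  0.2  0.6 -0.1 -0.5  1.2 -0.1 -1.1 -0.1 -0.1  0.6 -0.  -0.2
  0.9 -0.1  0.4]
[ 0.5261 -0.2531  0.1331] [-0.2187  0.038   0.975 ]
```

View pics/o4c.png

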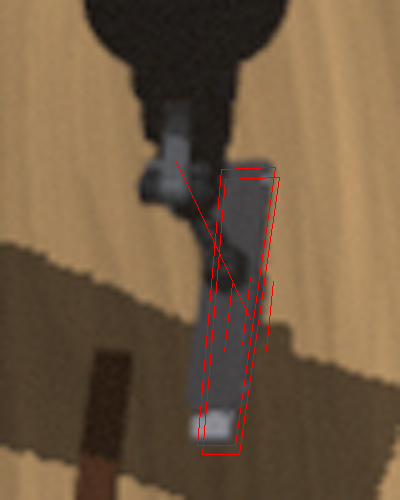

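View pics/o4d.png

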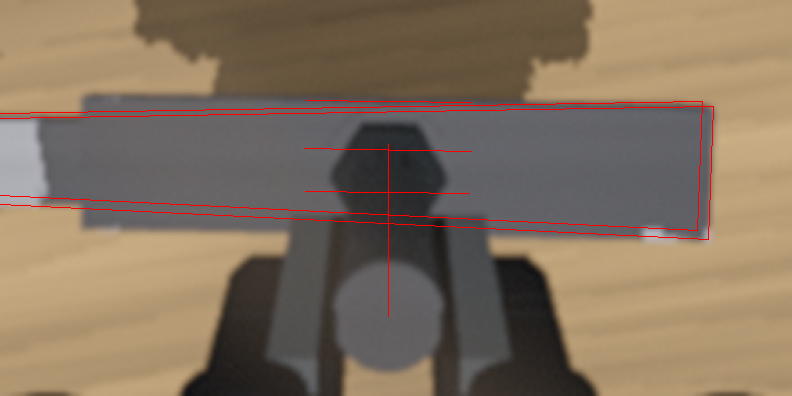

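Emit:
servo_tool(increments=[{"linear": [0,0.015,0],"delta_rot": [0,0,0],"fingers": 255},{"linear": [0,0.03,0],"delta_rot": [0,0,-1],"fingers": 255},{"linear": [0,0.045,0],"delta_rot": [0,0,-1],"fingers": 255},{"linear": [0,0.045,0],"delta_rot": [0,0,-1],"fingers": 255},{"linear": [0,0.045,0],"delta_rot": [0,0,0],"fingers": 255},{"linear": [0,0.045,0],"delta_rot": [0,0,0],"fingers": 255},{"linear": [0,0.045,0],"delta_rot": [0,0,0],"fingers": 255},{"linear": [0,0.045,0],"delta_rot": [0,0,0],"fingers": 255},{"linear": [0,0.045,0],"delta_rot": [0,0,0],"fingers": 255},{"linear": [0,0.045,0],"delta_rot": [0,0,0],"fingers": 255},{"linear": [0,0.03,0],"delta_rot": [0,0,0],"fingers": 255},{"linear": [0,0.02,0],"delta_rot": [0,0,0],"fingers": 255},{"linear": [0,0.01,0],"delta_rot": [0,0,0],"fingers": 255},{"linear": [0,0,0],"delta_rot": [0,0,0],"fingers": 255}], force=20)

```text
time: 9.93
tcp_pos: [0.5738, 0.2103, 0.2073]
eef_rot: [[-0.993, 0.12, -0.0], [0.12, 0.993, -0.0], [0.0, -0.0, -1.0]]
force: [-1.0, -1.0, -4.8]
grip_width: 0.132
```

```bash
python3 snap.py 5 wrist side top
```

```text
wrist 9.925 [0.5738 0.2103 0.2073] [20.1377 27.2113 16.1521 78.9569 -0.0204 27.0407] [-0.993  -0.9968 -4.8037]
side 9.975 [0.5738 0.2096 0.2073] [20.0814 27.1955 16.1296 78.9625 -0.0349 27.0353] [ 0.1136 -0.716  -4.1746]
top 10.025 [0.5739 0.2092 0.2073] [20.049  27.1866 16.1177 78.9605 -0.0326 27.0339] [-1.1323 -0.65   -4.68  ]
```

View pics/wrist_5.png

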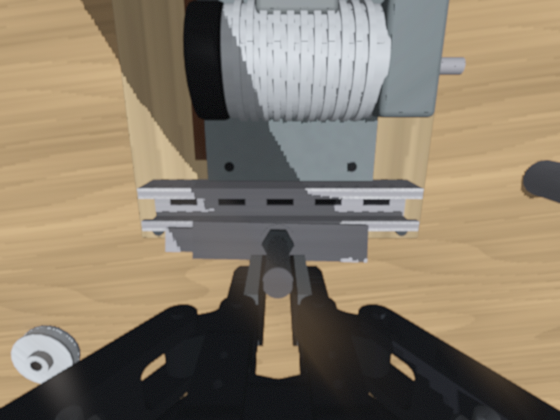

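View pics/side_5.png

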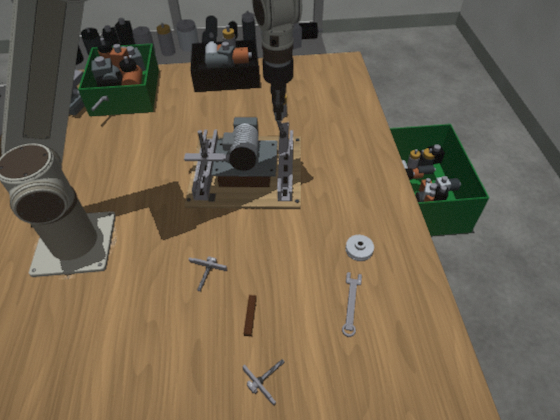

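```bash
python3 - <<'E'
from h import *
im=np.load('pics/wrist_5.npy')
crop(im,130,150,150,145,5.3,'pics/c6.png');crop(im,280,150,150,145,5.3,'pics/c7.png')
E
```

```text
(no output)
```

View pics/c6.png

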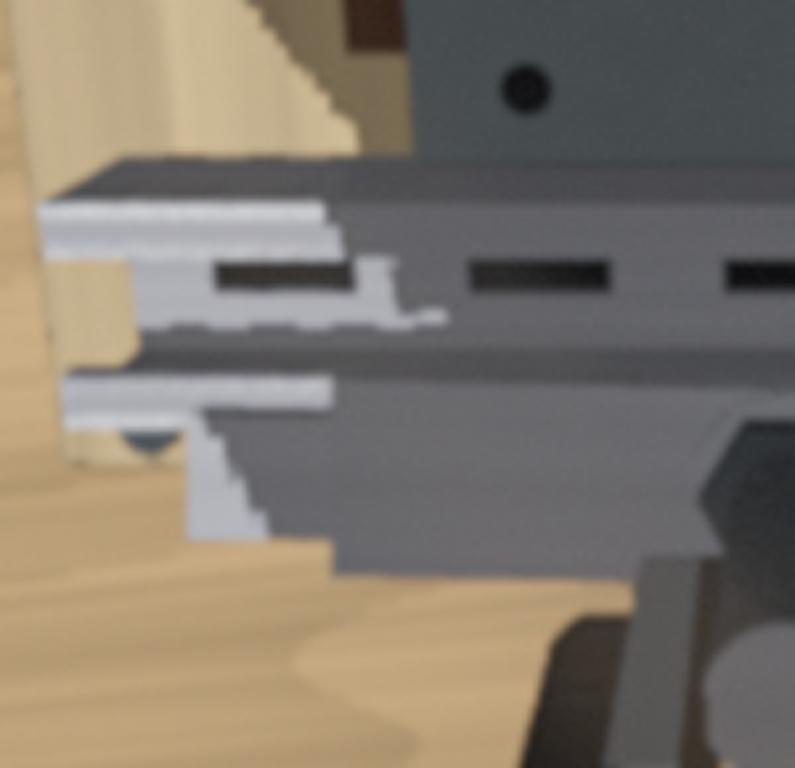

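View pics/c7.png

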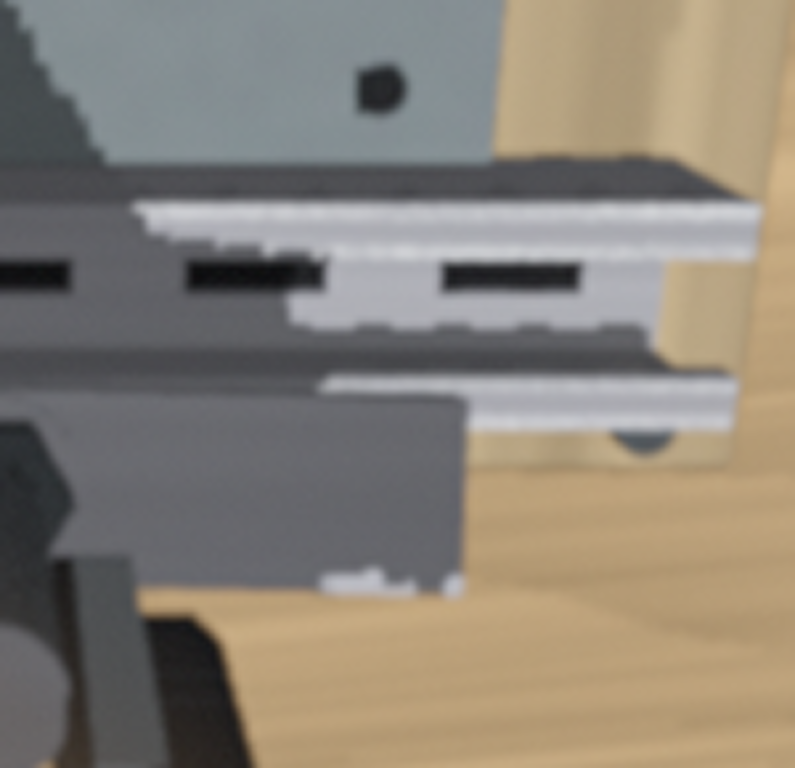

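```bash
python3 - <<'E'
from fit import *
im=np.load('pics/wrist_5.npy'); crop(im,230,220,96,96,6,'pics/c8.png')
c,o=pickle.load(open('pics/wrist_5.pkl','rb'))
from bedfit import bedpts
a=lambda x,y:np.array([x,y])/5.3+[130,150]-.5
b=lambda x,y:np.array([x,y])/5.3+[280,150]-.5
L=[(-.0205,-.13,.053),(-.0205,.13,.053),(-.011,-.13,.053),(-.011,.13,.053),(.011,-.13,.053),(.011,.13,.053),(.0205,-.13,.053),(.0205,.13,.053)]
U=np.array([a(40,204),b(762,204),a(45,259),b(755,259),a(62,376),b(740,376),a(65,430),b(735,430)])
L=np.array(L)
f=lambda p:(proj(c,bedpts(p,L)+[0,0,p[3]])-U).ravel()
r=least_squares(lambda p:np.r_[f(p),p[3]/.003],[.59,.21,-.12,0]);print(r.x,np.degrees(r.x[2]),r.fun.round(1))
np.save('bed1.npy',r.x)
p=r.x
P=[onz(c,a(412,140),.051),onz(c,b(494,140),.051),onz(c,a(525,88),.051),onz(c,b(382,88),.051)]
from bedfit import R2
for q in P: print('plate in bed',R2(p[2]).T@(q[:2]-p[:2]))
E
```

```text
[ 0.5908  0.2102 -0.1205  0.0001] -6.901985461118602 [-0.2  0.   0.1  0.   0.1 -0.2  0.1 -0.2 -0.2  0.4 -0.   0.4  0.4 -0.2
 -0.3 -0.2  0. ]
plate in bed [-0.0312 -0.0659]
plate in bed [-0.0312  0.0837]
plate in bed [-0.0402 -0.0462]
plate in bed [-0.0401  0.064 ]
```

View pics/c8.png

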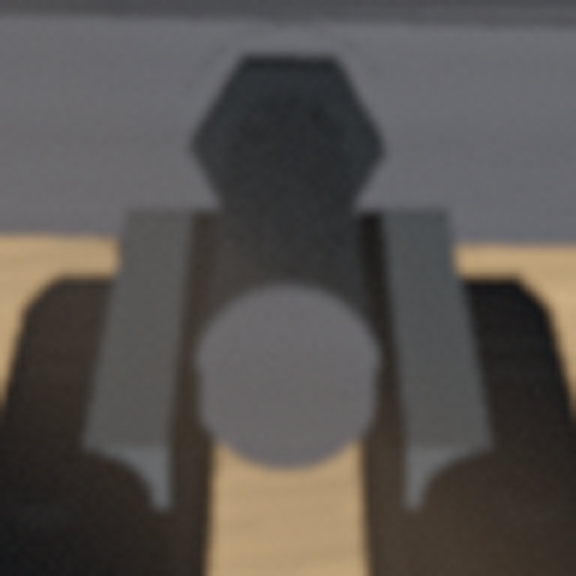

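```bash
python3 - <<'E'
from fit import *
c,o=pickle.load(open('pics/wrist_5.pkl','rb'))
a=lambda x,y:np.array([x,y])/5.3+[130,150]-.5
b=lambda x,y:np.array([x,y])/5.3+[280,150]-.5
e=lambda x,y:np.array([x,y])/6+[230,220]-.5
obs=[((.006,0,.103),e(198,376)),((-.006,0,.103),e(378,376)),((0,.006,.103),e(288,468)),((0,-.006,.103),e(288,284)),((.01155,0,.02),e(192,148)),((-.01155,0,.02),e(385,148)),
((-.06,-.0125,.008),b(467,403)),((-.06,.0125,.008),b(463,592)),((.057,.0125,.008),a(333,577)),((.075,.008,.008),a(187,540))]
p,(O,R),res=fitclamp(c,o,obs,sig=(.01,.003,.01));print(p,res.round(1));print(O);print(R)
print('yaw of clamp x vs -bed y',np.degrees(np.arctan2(R[1,0],R[0,0])), -90-6.9)
k=draw(np.load('pics/wrist_5.npy'),c,O,R,150,190,250,125,3.2,'pics/o5.png')
cs,os_=pickle.load(open('pics/side_5.pkl','rb'));draw(np.load('pics/side_5.npy'),cs,O,R,235,80,90,120,5,'pics/o5s.png')
ct,os_=pickle.load(open('pics/top_5.pkl','rb'));draw(np.load('pics/top_5.npy'),ct,O,R,130,150,150,100,5,'pics/o5t.png')
E
```

```text
[ -0.1097 -13.0459   1.0768   0.0094  -0.0004  -0.0266] [-0.8 -0.5  0.8  0.5 -0.4 -0.3  0.5  0.1 -3.8  0.2  3.3  1.3  0.1 -1.6
 -1.   0.6 -0.1 -0.1  1.1 -0.3  0.9 -0.1  0.4]
[0.5875 0.2082 0.1335]
[[-0.1384  0.9647 -0.2239]
 [-0.9904 -0.1357  0.0278]
 [-0.0036  0.2256  0.9742]]
yaw of clamp x vs -bed y -97.95819810909698 -96.9
```

View pics/o5.png

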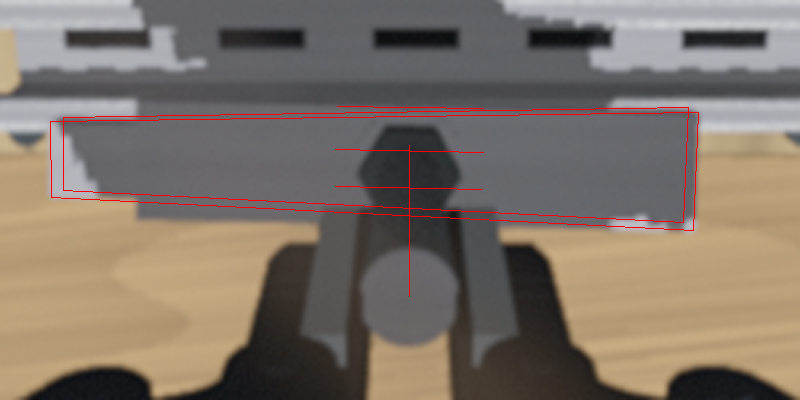

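View pics/o5s.png

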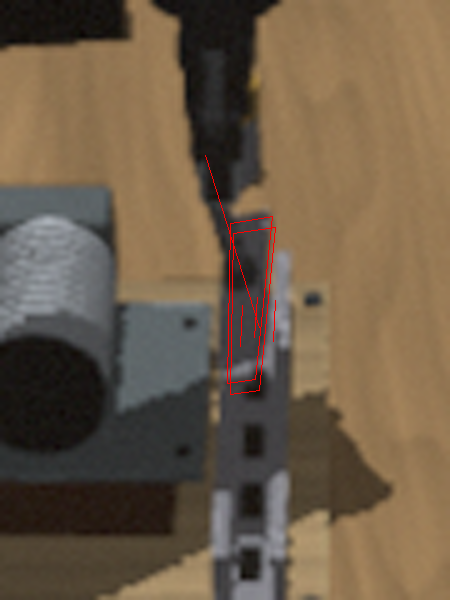

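View pics/o5t.png

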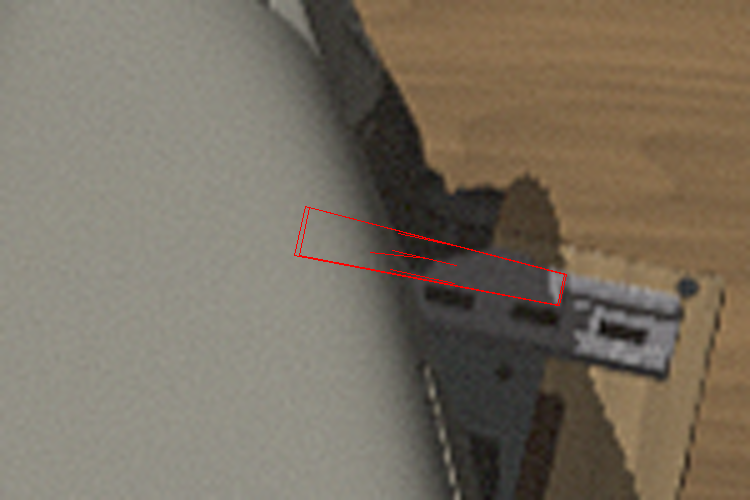

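```bash
python3 - <<'E'
from fit import *
c,o=pickle.load(open('pics/top_5.pkl','rb'))
T=o['eef_rot'];t=o['tcp_pos']; p=np.array([-.11,-13.05,1.08,.0094,-.0004,-.0266])
Rt=Ro.from_rotvec(np.radians(p[:3])).as_matrix()@R0; org=p[3:]-Rt[:,2]*.103
T2=T@Ro.from_rotvec(np.radians([.1,13,-1])).as_matrix()
for z in(.1,):
    t2=np.array([.5919,.2191,z])-T2@org
    print(t,t2,'delta in new tool axes',T2.T@(t2-t), 'in old',T.T@(t2-t)); print(T2); print((T2@Rt))
E
```

```text
[0.5739 0.2092 0.2073] [0.595  0.2192 0.175 ] delta in new tool axes [-0.0268  0.0122  0.027 ] in old [-0.0198  0.0125  0.0323]
[[-0.969   0.1042 -0.224 ]
 [ 0.1017  0.9946  0.023 ]
 [ 0.2252 -0.0005 -0.9743]]
[[-0.123   0.9924 -0.0006]
 [-0.9924 -0.123   0.0008]
 [ 0.0007  0.0007  1.    ]]
```

Emit:
servo_tool(increments=[{"linear": [0,0,0],"delta_rot": [0,2.6,-0.2],"fingers": 255},{"linear": [0,0,0],"delta_rot": [0,2.6,-0.2],"fingers": 255},{"linear": [0,0,0],"delta_rot": [0,2.6,-0.2],"fingers": 255},{"linear": [0,0,0],"delta_rot": [0,2.6,-0.2],"fingers": 255},{"linear": [0,0,0],"delta_rot": [0,2.6,-0.2],"fingers": 255},{"linear": [-0.007,0.003,0.007],"delta_rot": [0,0,0],"fingers": 255},{"linear": [-0.007,0.003,0.007],"delta_rot": [0,0,0],"fingers": 255},{"linear": [-0.007,0.003,0.007],"delta_rot": [0,0,0],"fingers": 255},{"linear": [-0.006,0.003,0.006],"delta_rot": [0,0,0],"fingers": 255},{"linear": [0,0,0],"delta_rot": [0,0,0],"fingers": 255},{"linear": [0,0,0],"delta_rot": [0,0,0],"fingers": 255}], force=20)

```text
time: 11.45
tcp_pos: [0.5952, 0.2203, 0.1751]
eef_rot: [[-0.969, 0.103, -0.223], [0.1, 0.995, 0.025], [0.225, 0.002, -0.974]]
force: [0.2, 0.2, -5.0]
grip_width: 0.131
```

```bash
python3 snap.py 6 wrist side; python3 - <<'E'
from h import *
im=np.load('pics/wrist_6.npy')
crop(im,140,150,266,200,3,'pics/c9.png');im=np.load('pics/side_6.npy')
crop(im,170,80,150,130,5,'pics/c10.png')
E
```

```text
wrist 11.45 [0.5952 0.2203 0.1751] [17.7872 41.6349 34.7039 94.9568  5.2866 23.1373] [ 0.1981  0.1902 -4.961 ]
side 11.5 [0.5953 0.2203 0.1754] [17.7827 41.6148 34.7105 94.9556  5.2881 23.1373] [ 0.281  -0.8057 -4.7282]
```

View pics/c9.png

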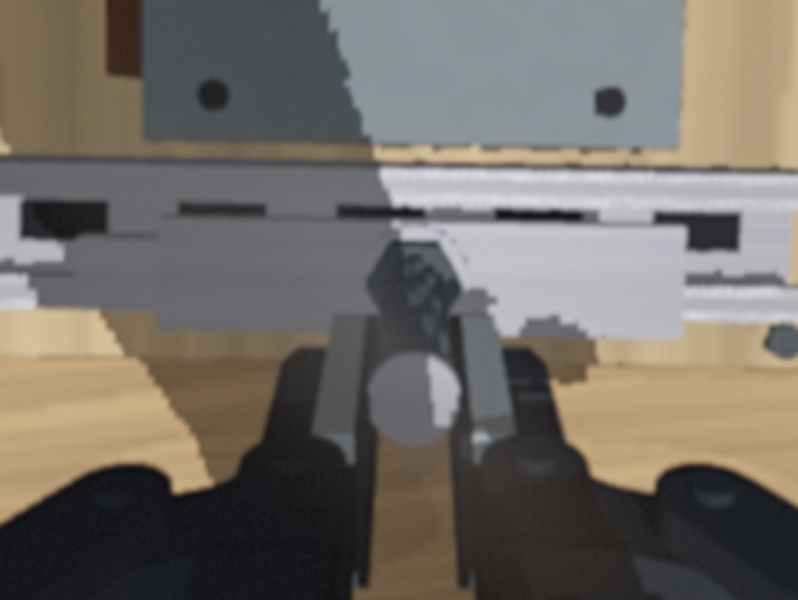

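View pics/c10.png

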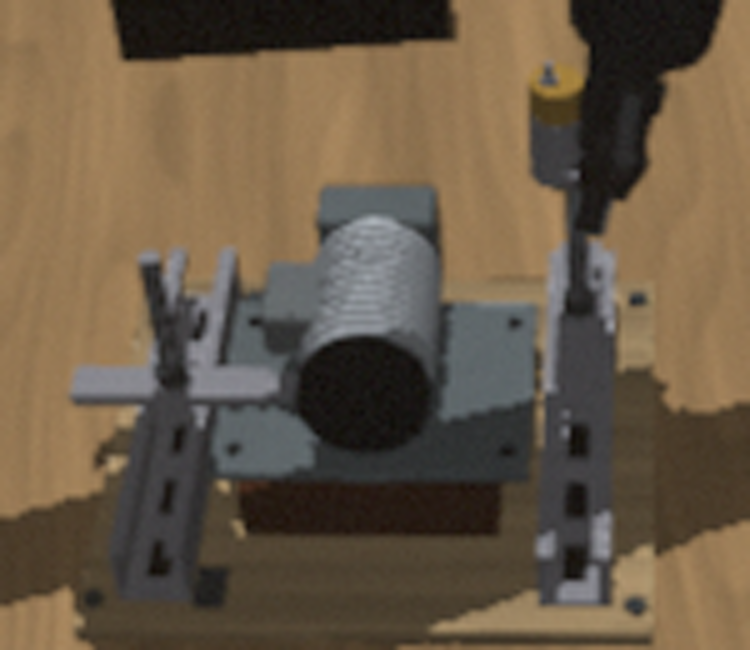

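```bash
python3 - <<'E'
from fit import *
from bedfit import bedpts,R2
c,o=pickle.load(open('pics/wrist_6.pkl','rb'))
e=lambda x,y:np.array([x,y])/3+[140,150]-.5
obs=[((.006,0,.103),e(368,397)),((-.006,0,.103),e(462,397)),((0,.006,.103),e(415,445)),((0,-.006,.103),e(415,350)),
((-.06,-.0125,.008),e(686,225)),((-.06,.0125,.008),e(684,338)),((.057,.0125,.008),e(158,328)),((.057,-.0125,.008),e(158,235))]
p,(O,R),res=fitclamp(c,o,obs,sig=(.01,.003,.01),prior_end=(.0094,-.0004,-.0266));print(p,res.round(1));print(O);print(R)
b=np.load('bed1.npy'); print('in bed',R2(b[2]).T@(O[:2]-b[:2]), 'tip',R2(b[2]).T@((O-R[:,2]*.021)[:2]-b[:2]), np.degrees(np.arctan2(R[1,0],R[0,0]))+96.9)
k=draw(np.load('pics/wrist_6.npy'),c,O,R,140,150,266,200,3,'pics/o6.png')
for y in(-.0205,-.011,.011,.0205):
    P=(proj(c,bedpts(b,np.array([[y,-.13,.053],[y,.13,.053]])))-[140,150]+.5)*3
    cv2.line(k,tuple(map(int,P[0])),tuple(map(int,P[1])),(0,255,0),1)
for y in(-.0659,.0837):
    P=(proj(c,bedpts(b,np.array([[-.027,y,.051],[-.08,y,.051]])))-[140,150]+.5)*3
    cv2.line(k,tuple(map(int,P[0])),tuple(map(int,P[1])),(255,255,0),1)
cv2.imwrite('pics/o6.png',k)
E
```

```text
[ -0.063  -13.9278   0.0054   0.0099  -0.0003  -0.0274] [ 0.1  0.2 -0.2  0.2 -0.1 -0.9 -0.   0.6 -0.4  0.4 -0.2 -0.4  0.9  5.1
  0.  -5.2  0.   0.  -0.1]
[0.5934 0.2205 0.101 ]
[[-0.1032  0.9945 -0.0165]
 [-0.9947 -0.1033 -0.0013]
 [-0.003   0.0163  0.9999]]
in bed [0.0014 0.0105] tip [0.0017 0.0106] 0.9743601308615979
```

View pics/o6.png

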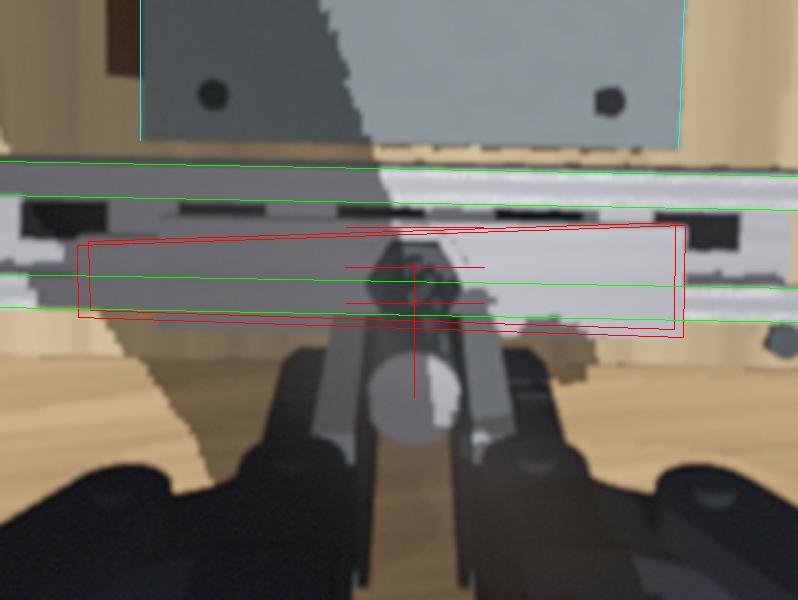

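```bash
cat > m6.py <<'E'
from fit import *
from bedfit import bedpts,R2
def go(tag,obs,prior=(.0094,-.0004,-.0266),crop_=(140,150,266,200,3),out=None):
    c,o=pickle.load(open(f'pics/wrist_{tag}.pkl','rb'))
    p,(O,R),res=fitclamp(c,o,obs,sig=(.01,.003,.01),prior_end=prior);print(p,res.round(1));print(O);print(R)
    b=np.load('bed1.npy'); print('in bed',R2(b[2]).T@(O[:2]-b[:2]), 'tip',R2(b[2]).T@((O-R[:,2]*.021)[:2]-b[:2]), 'yaw err',np.degrees(np.arctan2(R[1,0],R[0,0]))+96.9)
    u,v,w,h,s=crop_
    k=draw(np.load(f'pics/wrist_{tag}.npy'),c,O,R,u,v,w,h,s,'pics/tmp.png')
    for y in(-.0205,-.011,.011,.0205):
        P=(proj(c,bedpts(b,np.array([[y,-.13,.053],[y,.13,.053]])))-[u,v]+.5)*s
        cv2.line(k,tuple(map(int,P[0])),tuple(map(int,P[1])),(0,255,0),1)
    cv2.imwrite(out or f'pics/o{tag}.png',k)
    return p,O,R,c,o
E
python3 - <<'E'
from m6 import *
e=lambda x,y:np.array([x,y])/3+[140,150]-.5
obs=[((.006,0,.103),e(368,397)),((-.006,0,.103),e(462,397)),((0,.006,.103),e(415,445)),((0,-.006,.103),e(415,350)),
((-.06,-.0125,.008),e(686,225)),((-.06,.0125,.008),e(684,338)),((.057,.0125,.008),e(158,328)),((.057,-.008,.008),e(158,235))]
go(6,obs)
im=np.load('pics/wrist_6.npy');im=cv2.convertScaleAbs(im,alpha=2.2);crop(im,140,190,266,90,3,'pics/c11.png')
E
```

```text
[ -0.1698 -13.3067   1.0376   0.0103  -0.0003  -0.0281] [-0.  -0.3  0.   0.6 -0.5 -0.9  0.5  0.5  0.7  0.2 -0.4 -0.5 -0.2 -0.2
 -0.1  0.6  0.1  0.  -0.1]
[0.5921 0.2206 0.1018]
[[-0.1212  0.9926 -0.0057]
 [-0.9926 -0.1212 -0.0022]
 [-0.0029  0.0054  1.    ]]
in bed [0.     0.0105] tip [0.0001 0.0106] yaw err -0.0612644100541786
```

View pics/c11.png

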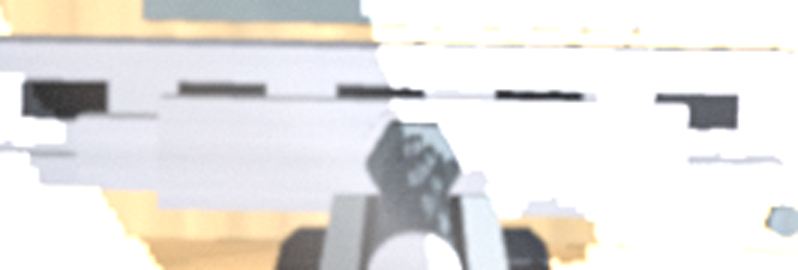

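Emit:
servo_tool(increments=[{"linear": [-0.0027,0,0.0117],"delta_rot": [0,0,0],"fingers": 255},{"linear": [-0.0023,0,0.0097],"delta_rot": [0,0,0],"fingers": 255},{"linear": [-0.0014,0,0.0058],"delta_rot": [0,0,0],"fingers": 255},{"linear": [-0.0014,0,0.0058],"delta_rot": [0,0,0],"fingers": 255},{"linear": [0,0,0],"delta_rot": [0,0,0],"fingers": 255}], force=20)

```text
time: 12.18
tcp_pos: [0.5951, 0.2201, 0.1403]
eef_rot: [[-0.969, 0.103, -0.225], [0.1, 0.995, 0.025], [0.226, 0.001, -0.974]]
force: [-1.4, 0.1, -3.7]
grip_width: 0.128
```

```bash
python3 snap.py 7 wrist side; python3 - <<'E'
from h import *
im=np.load('pics/wrist_7.npy')
crop(im,140,170,266,180,3,'pics/c12.png');im=np.load('pics/side_7.npy')
crop(im,230,80,100,110,5,'pics/c13.png')
E
```

```text
wrist 12.175 [0.5951 0.2201 0.1403] [17.7722 42.3777 30.909  90.5019  5.2856 23.1362] [-1.3863  0.1198 -3.7259]
side 12.225 [0.5954 0.2202 0.1408] [17.7718 42.3516 30.9486 90.5179  5.2903 23.1364] [ 0.2744 -0.4572 -4.0095]
```

View pics/c12.png

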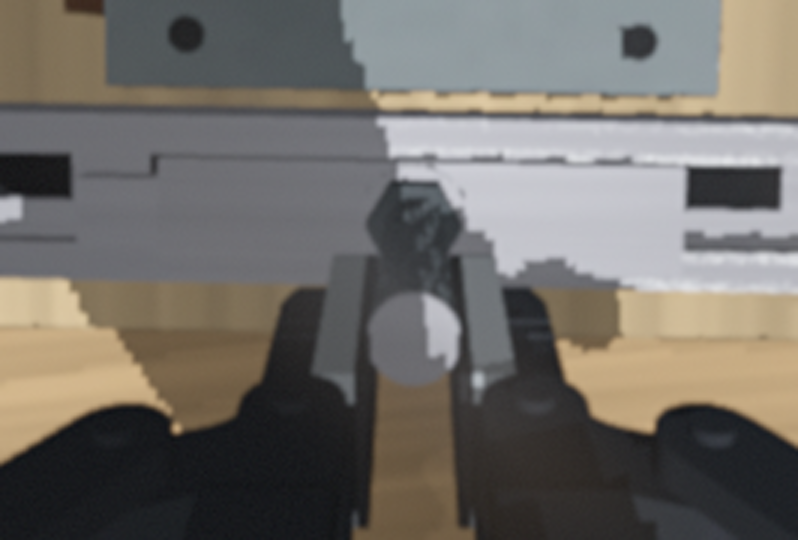

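View pics/c13.png

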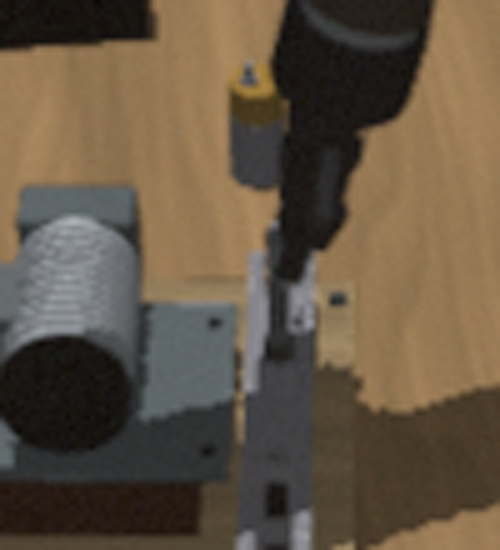

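Emit:
servo_tool(increments=[{"linear": [-0.0011,0,0.0049],"delta_rot": [0,0,0],"fingers": 255},{"linear": [-0.0011,0,0.0049],"delta_rot": [0,0,0],"fingers": 255},{"linear": [-0.0007,0,0.0029],"delta_rot": [0,0,0],"fingers": 255},{"linear": [0,0,0],"delta_rot": [0,0,0],"fingers": 255},{"linear": [0,0,0],"delta_rot": [0,0,0],"fingers": 255}], force=20)

```text
time: 12.9
tcp_pos: [0.5955, 0.2203, 0.1281]
eef_rot: [[-0.969, 0.103, -0.223], [0.1, 0.995, 0.025], [0.225, 0.002, -0.974]]
force: [-0.4, -0.1, -5.0]
grip_width: 0.13
```

```bash
python3 snap.py 8 wrist; python3 - <<'E'
from h import *
im=np.load('pics/wrist_8.npy')
crop(im,140,170,266,180,3,'pics/c14.png')
E
```

```text
wrist 12.9 [0.5955 0.2203 0.1281] [17.7785 42.6727 29.6546 88.8663  5.291  23.1387] [-0.355  -0.0767 -5.0373]
```

View pics/c14.png

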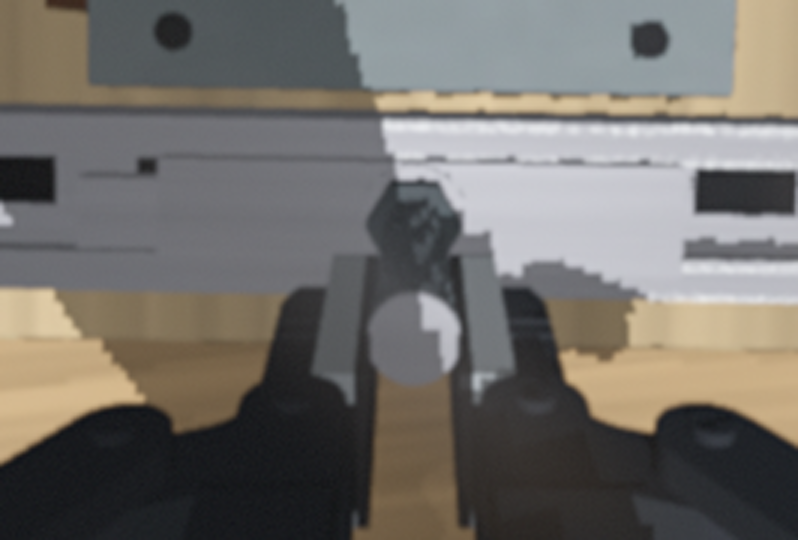

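Emit:
servo_tool(increments=[{"linear": [-0.0003,0,0.0015],"delta_rot": [0,0,0],"fingers": 255},{"linear": [-0.0002,0,0.001],"delta_rot": [0,0,0],"fingers": 255},{"linear": [0,0,0],"delta_rot": [0,0,0],"fingers": 255},{"linear": [0,0,0],"delta_rot": [0,0,0],"fingers": 255}], force=20)

```text
time: 13.45
tcp_pos: [0.5959, 0.2205, 0.1267]
eef_rot: [[-0.97, 0.103, -0.222], [0.1, 0.995, 0.026], [0.223, 0.003, -0.975]]
force: [0.9, 0.7, 4.4]
grip_width: 0.127
```

Emit:
servo_tool(increments=[{"linear": [0,0,0],"delta_rot": [0,0,0],"fingers": 150},{"linear": [0,0,0],"delta_rot": [0,0,0],"fingers": 150},{"linear": [0,0,0],"delta_rot": [0,0,0],"fingers": 150},{"linear": [0,0,0],"delta_rot": [0,-4.3,0.3],"fingers": 150},{"linear": [0,0,0],"delta_rot": [0,-4.3,0.3],"fingers": 150},{"linear": [0,0,0],"delta_rot": [0,-4.3,0.3],"fingers": 150},{"linear": [0.004,0,0],"delta_rot": [0,0,0],"fingers": 150},{"linear": [0,0,0],"delta_rot": [0,0,0],"fingers": 150}], force=20)

```text
time: 14.45
tcp_pos: [0.5913, 0.2209, 0.1256]
eef_rot: [[-0.993, 0.118, -0.003], [0.118, 0.993, 0.0], [0.003, 0.0, -1.0]]
force: [0.1, 1.1, -0.0]
grip_width: 0.411
```

```bash
python3 snap.py 9 wrist side; python3 - <<'E'
from h import *
im=np.load('pics/wrist_9.npy')
crop(im,140,170,266,180,3,'pics/c15.png');im=np.load('pics/side_9.npy')
crop(im,230,80,100,110,5,'pics/c16.png')
E
```

```text
wrist 14.45 [0.5913 0.2209 0.1256] [20.4447 32.1048 11.8466 69.8795  0.0779 27.2477] [ 0.0659  1.1277 -0.0389]
side 14.5 [0.5917 0.2208 0.1255] [20.4293 32.1431 11.8877 69.8613  0.0722 27.249 ] [-0.5104  0.1225 -0.1941]
```

View pics/c15.png

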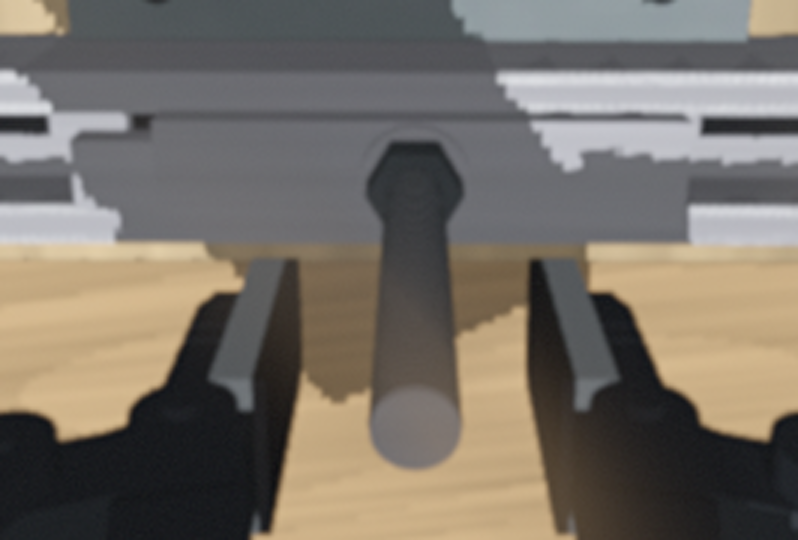

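View pics/c16.png

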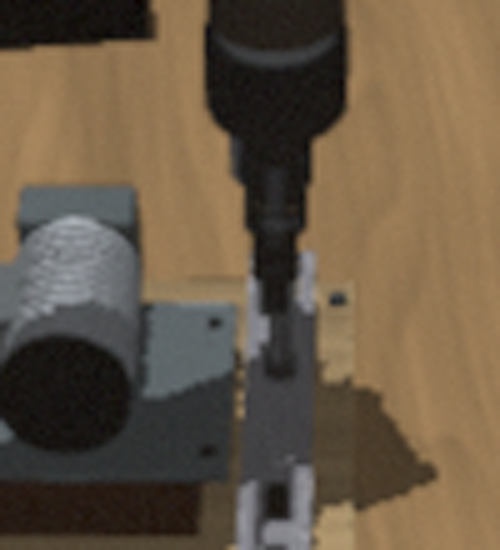

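```bash
python3 - <<'E'
from m6 import *
e=lambda x,y:np.array([x,y])/3+[140,170]-.5
obs=[((.006,0,.103),e(370,427)),((-.006,0,.103),e(461,427)),((0,.006,.103),e(415,469)),((0,-.006,.103),e(415,385)),
((-.06,-.0125,.008),e(688,118)),((-.06,.0125,.008),e(688,243)),((.057,-.0125,.008),e(153,115))]
p,O,R,c,o=go(9,obs,crop_=(140,170,266,180,3),prior=(0,0,-.031))
print(o['eef_rot'].T@(O-o['tcp_pos']))
E
```

```text
[-0.0805 -0.5989  0.992  -0.001  -0.0003 -0.0309] [-0.9 -0.4  0.5  0.4 -0.4 -0.9  0.5  0.3  3.8  4.6 -2.2 -5.1 -1.2  1.2
 -0.1 -0.1  0. ]
[0.5931 0.2205 0.0535]
[[-0.1356  0.9907 -0.0078]
 [-0.9908 -0.1356 -0.0005]
 [-0.0016  0.0077  1.    ]]
in bed [0.001  0.0105] tip [0.0012 0.0105] yaw err -0.8949386981371958
[-0.002  -0.0001  0.0721]
```

View pics/o9.png

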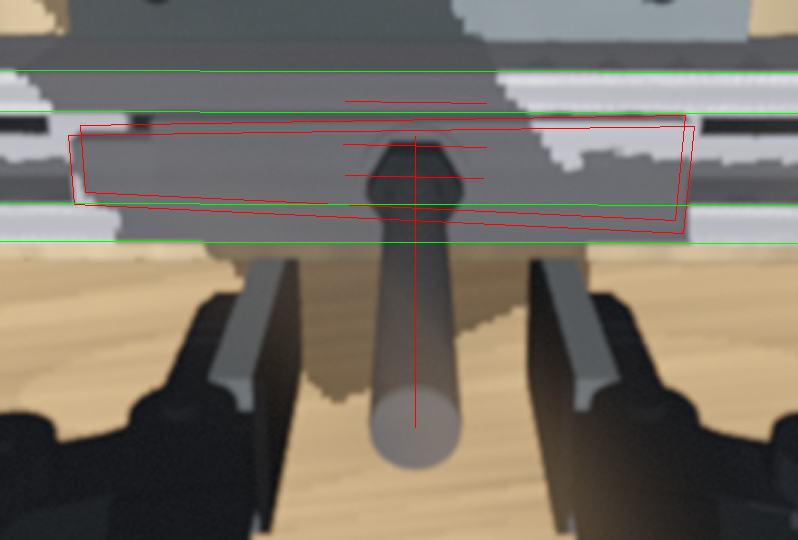

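Emit:
servo_tool(increments=[{"linear": [-0.0015,0,0],"delta_rot": [0,0,0],"fingers": 150},{"linear": [0,0,0],"delta_rot": [0,0,0],"fingers": 255},{"linear": [0,0,0],"delta_rot": [0,0,0],"fingers": 255},{"linear": [0,0,0],"delta_rot": [0,0,0],"fingers": 255},{"linear": [0,0,0],"delta_rot": [0,0,0],"fingers": 255},{"linear": [0,0,0],"delta_rot": [0,0,7.5],"fingers": 255},{"linear": [0,0,0],"delta_rot": [0,0,7.5],"fingers": 255},{"linear": [0,0,0],"delta_rot": [0,0,7.5],"fingers": 255},{"linear": [0,0,0],"delta_rot": [0,0,7.5],"fingers": 255}], force=40)

```text
time: 15.68
tcp_pos: [0.5924, 0.2203, 0.1252]
eef_rot: [[-0.798, 0.603, -0.003], [0.603, 0.798, -0.0], [0.002, -0.002, -1.0]]
force: [0.1, -0.5, -1.9]
grip_width: 0.127
```

```bash
python3 snap.py 10 wrist; python3 -c "
from rig import robot;print(robot.observe()['torque'])"
```

```text
wrist 15.675 [0.5924 0.2203 0.1252] [20.3792 32.2348 12.0022 69.9209  0.0493 57.4403] [ 0.1111 -0.5208 -1.9092]
[ 0.09235598  0.00787974 -0.03720843]
```

View pics/wrist_10.png

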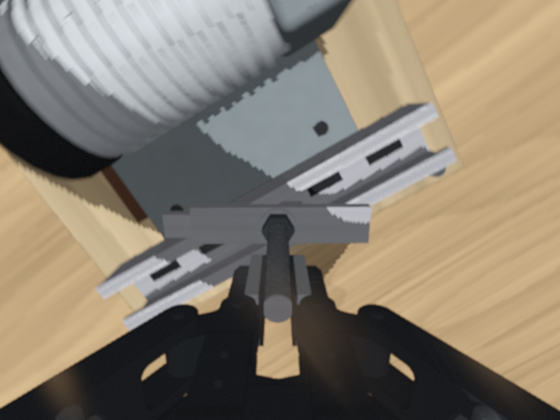

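Emit:
servo_tool(increments=[{"linear": [0,0,0],"delta_rot": [0,0,7.5],"fingers": 255},{"linear": [0,0,0],"delta_rot": [0,0,7.5],"fingers": 255},{"linear": [0,0,0],"delta_rot": [0,0,7.5],"fingers": 255},{"linear": [0,0,0],"delta_rot": [0,0,7.5],"fingers": 255},{"linear": [0,0,0],"delta_rot": [0,0,7.5],"fingers": 255},{"linear": [0,0,0],"delta_rot": [0,0,7.5],"fingers": 255},{"linear": [0,0,0],"delta_rot": [0,0,7.5],"fingers": 255},{"linear": [0,0,0],"delta_rot": [0,0,7.5],"fingers": 255},{"linear": [0,0,0],"delta_rot": [0,0,0],"fingers": 255}], force=40)

```text
time: 16.85
tcp_pos: [0.5926, 0.2206, 0.1252]
eef_rot: [[0.116, 0.993, -0.002], [0.993, -0.116, 0.0], [-0.0, -0.002, -1.0]]
force: [-0.0, 0.6, -2.6]
grip_width: 0.123
```

```bash
python3 snap.py 11 wrist side; python3 -c "
from rig import robot;print(robot.observe()['torque'])"
```

```text
wrist 16.85 [0.5926 0.2206 0.1252] [ 20.3882  32.2418  12.0166  69.8942   0.0568 117.0392] [-0.0264  0.5655 -2.6197]
side 16.9 [0.5926 0.2206 0.1252] [ 20.3874  32.2439  12.0166  69.8983   0.0593 117.0143] [ 0.1716  1.0881 -2.8085]
[ 0.2136888 -0.0393357  0.0556026]
```

View pics/wrist_11.png

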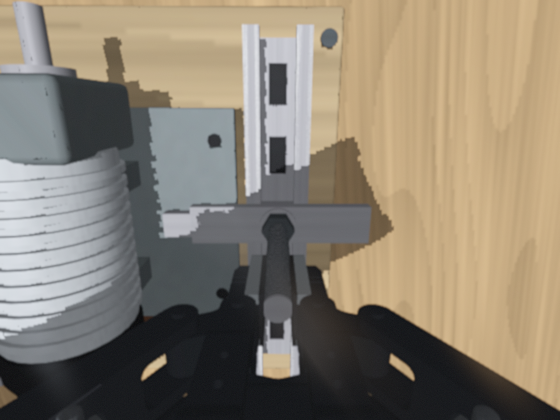

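```bash
python3 - <<'E'
from h import *
import pickle
im=np.load('pics/wrist_11.npy')
crop(im,150,180,240,150,3.3,'pics/c17.png')
E
```

```text
(no output)
```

View pics/c17.png

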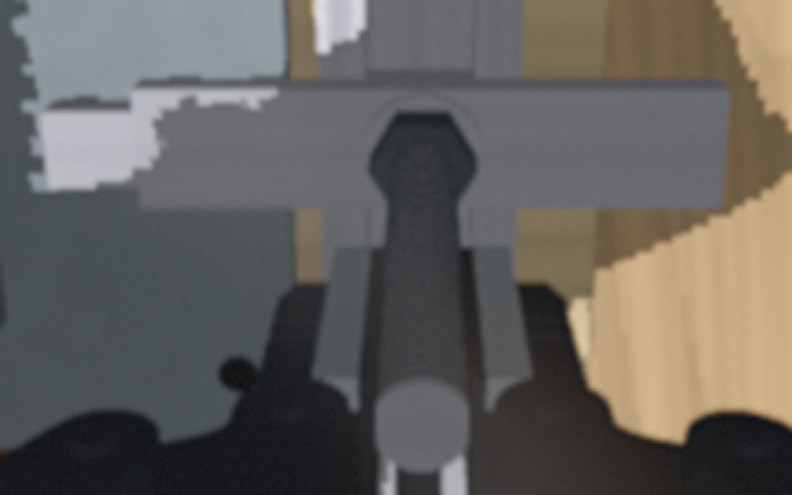

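```bash
python3 - <<'E'
from m6 import *
c,o=pickle.load(open('pics/wrist_11.pkl','rb'))
e=lambda x,y:np.array([x,y])/3.3+[150,180]-.5
b=np.load('bed1.npy')
for l,r in(((133,89),(728,89)),((140,208),(722,208))):
    A,B=onz(c,e(*l),.061),onz(c,e(*r),.061); d=A-B
    print(np.linalg.norm(d),'dir rel bed -x',np.degrees(np.arctan2(d[1],d[0])-b[2])%360-180, R2(b[2]).T@((A)[:2]-b[:2]),R2(b[2]).T@((B)[:2]-b[:2]))
E
```

```text
0.1159491194122233 dir rel bed -x 0.30427765364254356 [-0.0557  0.0231] [0.0602 0.0237]
0.11728739065535645 dir rel bed -x 0.32761914101712364 [-0.0561 -0.002 ] [ 0.0612 -0.0013]
```

Emit:
servo_tool(increments=[{"linear": [0,0,0],"delta_rot": [0,0,0],"fingers": 160},{"linear": [0,0,0],"delta_rot": [0,0,0],"fingers": 160},{"linear": [0,0,0],"delta_rot": [0,0,0],"fingers": 160},{"linear": [0,0,0],"delta_rot": [0,0,0],"fingers": 160},{"linear": [0,0,-0.015],"delta_rot": [0,0,0],"fingers": 160},{"linear": [0,0,-0.025],"delta_rot": [0,0,0],"fingers": 160},{"linear": [0,0,-0.03],"delta_rot": [0,0,0],"fingers": 160},{"linear": [0,0,-0.03],"delta_rot": [0,0,0],"fingers": 160},{"linear": [0,0,-0.02],"delta_rot": [0,0,0],"fingers": 160},{"linear": [0,0,0],"delta_rot": [0,0,0],"fingers": 160}], force=20)

```text
time: 18.2
tcp_pos: [0.5944, 0.221, 0.2487]
eef_rot: [[0.119, 0.993, 0.004], [0.993, -0.119, 0.002], [0.003, 0.003, -1.0]]
force: [-0.4, 0.5, -0.4]
grip_width: 0.371
```

```bash
python3 snap.py 12 wrist side top; python3 - <<'E'
from h import *
im=np.load('pics/side_12.npy')
crop(im,170,80,150,130,5,'pics/c18.png')
E
```

```text
wrist 18.2 [0.5944 0.221  0.2487] [ 20.3708  29.2794  25.5696  86.0369   0.0544 117.1878] [-0.4368  0.457  -0.4117]
side 18.25 [0.5937 0.2207 0.2468] [ 20.372   29.3548  25.4143  85.9858   0.0534 117.1881] [-0.5348  0.2198 -0.0118]
top 18.3 [0.5931 0.2205 0.2455] [ 20.3705  29.4137  25.3128  85.9692   0.0549 117.1883] [ 0.3659  0.9649 -1.0379]
```

View pics/wrist_12.png

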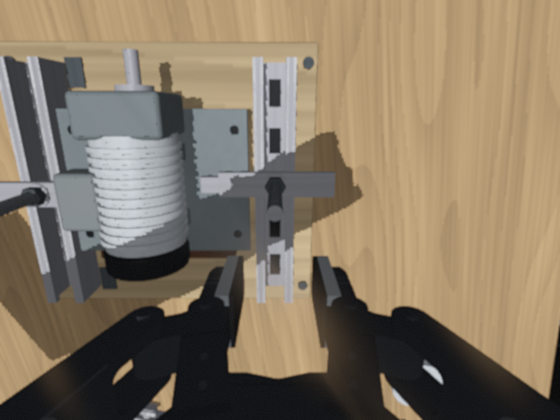

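View pics/c18.png

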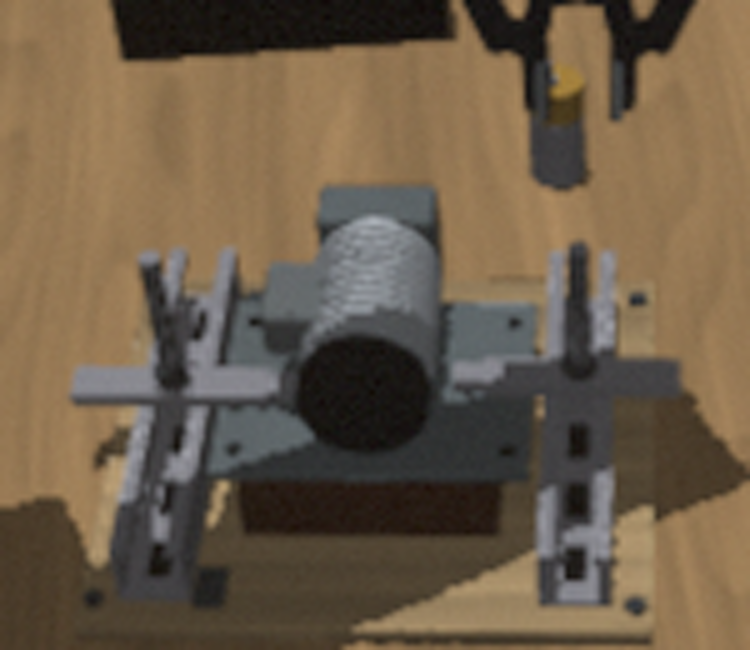

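```bash
python3 - <<'E'
from h import *
im=np.load('pics/wrist_12.npy')
crop(im,190,150,160,100,5,'pics/c19.png')
E
```

```text
(no output)
```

View pics/c19.png

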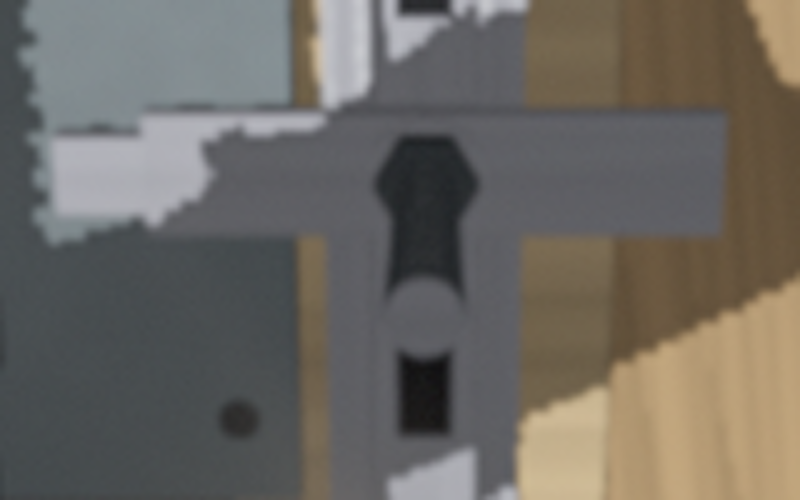

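The strap is square: its edges run level at rows 110 and 236 of the crop, with the rail vertical. It is centred on the slot and lies over the foot plate, so I'm handing in.

```bash
python3 -c "
from rig import robot;print(robot.close_job())"
```

```text
the job is handed in; nothing more can be done
None
```

The loose clamp is set in the bare rail's slot and turned, and the job is handed in at about 18 s of the 72 s.

**What I did:**
- I gripped the 135 mm clamp, the one on the packing, by its stud end and lifted it. It caught at about 33° and did not swing upright by itself. A quick shake brought it to about 13°, and tilting the tool took out the rest.
- I lowered the nut lengthways into the slot until the strap met the rail, where the upward contact force was about 4 N.
- I let go, gripped it again with the tool upright, turned it 90° clockwise with no noticeable resistance, then released it and lifted clear.

**Last checks:**

| Check | When | Result |
|---|---|---|
| Strap angle to the rail | before release | square to about 0.3° |
| Distance from the middle of the foot plate along the rail | before release | about 2 mm (clamp at y = 10.7 mm, plate at 8.9 mm) |
| Strap underside | standing free, before the turn | 53.5 mm fitted, against 53 mm for the rail top |
| After release | pictures only | stands by itself, strap looks square over the foot plate and mirrors the other clamp |

In the last pictures the motor and the other clamp look where they were. I did not measure either again, or compare the other things on the bench one by one. I also did no lift test, so that the nut is under the lips is inferred from the free turn and the strap lying flat.

The first wrist and side views of the hanging clamp differed by a few millimetres. I used the wrist view, since it also fitted the rail.

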